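Sort the specimens into their carriers

TASK

Sort the specimens on the bench into their carriers: stand each squat red-lidded cup in a well of its own in the rack with two big wells, stand each slim red-capped vial in a well of its own in the rack with three small wells, and lay the grey slide mailer flat and lengthwise inside the shallow steel tray. Keep the cups and vials upright all the way, set everything down without dropping it, and leave the oil bottle and the tally counter where they are.

Things in the scene. Friction and masses are not known exactly. Their poses are not given: they have to be found in the camera images.
- cup_a_center (a point): Specimen cup, one of two alike: squat white pot with a ribbed red screw lid, standing upright on the bench. 66 mm tall; the lid is 54 mm across and takes up the top 16 mm, the body below tapers from 49 mm under the lid to 45 mm at the foot. About 45 g. The point is its centre, on the axis and half-way up (33 mm above its foot); z points up through the lid. Belongs in the two-well rack.
- cup_b_center (a point): Specimen cup, one of two alike: squat white pot with a ribbed red screw lid, standing upright on the bench. 66 mm tall; the lid is 54 mm across and takes up the top 16 mm, the body below tapers from 49 mm under the lid to 45 mm at the foot. About 45 g. The point is its centre, on the axis and half-way up (33 mm above its foot); z points up through the lid. Belongs in the two-well rack.
- vial_a_center (a point): Specimen vial, one of two alike: slim white screw-cap tube with a flat foot and a ribbed red cap, standing upright on the bench. 85 mm tall, body 27 mm across, cap 29 mm across over the top 17 mm. About 30 g. The point is its centre, on the axis and half-way up (42.5 mm above its foot); z points up through the cap. Belongs in the three-well rack.
- vial_b_center (a point): Specimen vial, one of two alike: slim white screw-cap tube with a flat foot and a ribbed red cap, standing upright on the bench. 85 mm tall, body 27 mm across, cap 29 mm across over the top 17 mm. About 30 g. The point is its centre, on the axis and half-way up (42.5 mm above its foot); z points up through the cap. Belongs in the three-well rack.
- mailer_center (a point): Slide mailer: flat closed grey plastic case with a blank paper label on top, lying flat on the bench. 88 mm long (its x), 34 mm wide (its y), 18 mm thick (its z, up). About 40 g. The point is its centre, 9 mm above its underside. Belongs in the steel tray; either end may point either way.
- cup_rack: Rack for cups: blue-grey plastic block, fixed, 80 mm (its x) by 168 mm (its y, the long way) by 30 mm high, with a thin metal lip that reaches 10 mm out at each end. Two round wells, 62 mm across and 20 mm deep, centred at y = -42 and y = +42 mm (x = 0); the well floor is 10 mm above the bench. Origin at the centre of its underside, z up.
- vial_rack: Rack for vials: blue-grey plastic block, fixed, 62 mm (its x) by 182 mm (its y, the long way) by 30 mm high, with a thin metal lip that reaches 10 mm out at each end. Three round wells, 43 mm across and 20 mm deep, centred at y = -60, 0 and +60 mm (x = 0); the well floor is 10 mm above the bench. Any two of the three wells will do. Origin at the centre of its underside, z up.
- slide_tray: Shallow open steel tray for slide mailers, fixed, 108 mm (its x) by 140 mm (its y, the long way), rim 14 mm high, walls and floor 2 mm thick, empty. The mailer lies lengthwise in it, its 88 mm side along the tray's y. Origin at the centre of its underside, z up.
- oil_bottle_center (a point): Bystander, loose: immersion-oil dropper bottle, amber glass, 34 mm across below and 79 mm tall with a black cap and rubber bulb (21 mm across) above 47 mm. Not to be moved. The point lies on its axis, 35 mm above its foot.
- tally_center (a point): Bystander, loose: steel hand tally counter lying on its back, a disc 44 mm across and 26 mm high, with a push stub and a wire finger ring that reaches out 38 mm from the axis. Not to be moved. The point is its centre, 13 mm above its underside.
There are look-alikes about, which are no part of the job. Leave any black or blue look-alike of the part that bears cup_a_center alone.

How it is judged:
By the outcome, as a careful person would: the job done as asked, in the order asked, and still so for the second after the job is handed in, with the robot touching nothing.
It also fails if it takes over 128 s, if anything falls off the work surface, if the arm or the gripper's body presses on something with over 40 N, if the wrist force passes 120 N, or if a joint passes its speed limit or range.

ROBOT

A 7-joint arm with a two-finger parallel gripper is mounted at the origin on the work surface. World frame = base frame: x ahead of the robot, y to its left, z up, the work surface at z = 0. Lengths are in m, angles in rad, forces in N, time in s.
With the tool pointing down it reaches from about 0.425 to 0.875 m from the base axis. Payload 9.9 kg.
Tool frame: the origin (TCP) lies between the finger pads; the fingertips stand 19 mm ahead of it and the grasp point (between the pads) is the TCP; x points along the fingers, z is the direction in which the jaws open and shut, and the axes are right-handed (so a half turn about x gives the same grasp; the last joint's range is limited). The gripper opens to 85 mm and grips with 20 to 120 N. Pads are 22 mm wide; open, the fingers measure 114 mm over their backs; the gripper's body (76 mm by 85 mm) begins 54 mm behind the grasp point. The pads swing forward as they close: fully open they stand 13 mm farther back than shut.
Start: joints at [1.045, 0.576, 0.025, 1.437, -0.015, 1.129, -0.057], TCP at [0.289, -0.61, 0.25] pointing down, gripper open.
Joint ranges: [-2.76, 2.76], [-0.34, 2.15], [-1.52, 1.57], [0.19, 2.46], [-1.09, 4.23], [0.17, 1.99], [-2.82, 2.82]. Speed limits (rad/s): [2.22, 2.22, 3.01, 3.01, 3.14, 3.14, 3.14].

INTERFACE

Orientations are given as a rotation vector (axis times angle).
In Python, from plant import get_state, cams, job gives the robot as it stands.
- The arm moves only by the tool servo_tool, never from a script. Its argument "deltas" is a list of rows, each a list of 5 numbers: the shift along the tool's x, y, z in m, then the turn about the tool's x in rad, then the opening, from -1 (shut) to 1 (fully open). In form: [[dx, dy, dz, yaw, fingers], ...]. A call has exactly 8 rows; each row shifts and turns the commanded pose from where the row before left it, along the tool's axes as they then stand; what a row does not reach is not made up. A row lasts 1/8 s, in which the tool goes at most 62.5 mm and 10.7 degrees, less where a joint would pass 70% of its speed; a pose out of reach is approached as far as the arm can. A call with a gripper value outside its range is refused whole. The fingers move at their own pace and stop on an object; "grip_force" is the grip in N (left out, the last holds). Time passes only in rows, so rows that do not move let the fingers close, or fill a call up. It gives the time, the measured TCP pose, the force and the opening at its end, in the units of the state.
- get_state(): the state, without advancing time (a new reading comes with each control period).
- cams.get_image(name): name is "scene" or "top"; returns the picture (420x560x3 uint8, red, green, blue); there is no depth.
- cams.camera_params(name): a dict with "fov_y" (degrees; the focal length in pixels is half the picture's height over the tangent of half this angle, whatever the lens; pixels are square), "cx", "cy" (the principal point, pixels), "origin" and "orientation" of the camera in the world. Camera axes: x right, y down, z forward; pixel columns grow to the right and rows downward; lengths in m; the calibration is good to about 2 mm. A picture is of the moment at which its call begins. camera_params takes no time and is no camera call.
- job.job_done(): hands the job in, once; it reports no verdict.
The state is a dict: "time": time; "qpos": joint angles; "joint_velocities": joint speeds; "effort": joint torques, N m; "ee_pos": TCP position; "ee_rot": TCP orientation; "force": force on the tool from outside, world axes, zero at the start; "ft_torque": the same for the moment, N m; "finger_gap": finger opening in m.
Only numpy, scipy, OpenCV 4.12 (cv2) and the standard library are available. Lean on these libraries where they do the work, as an engineer would, in place of code of your own. Each camera call takes 0.05 s, during which the arm holds its last target.

## Working session

There is one attempt and no reset: what is moved stays moved. The work goes in short steps, Python scripts to look and compute and a tool call to move; the robot and the scene stay as the last step left them, time stands still between calls to the robot, and variables do not carry over. Pictures are saved under pics/ and viewed, and the job is handed in when it is done.

Besides the shell and the picture viewer there is one more tool, called after "Request:" as name(argument=value, ...), one argument or row to a line, values as JSON. servo_tool: Moves the arm, as the interface text tells. Its arguments: {"type":"object","properties":{"deltas":{"type":"array","items":{"type":"array","items":{"type":"number"}}},"grip_force":{"type":"number"}},"required":["deltas"]}

```bash
ls; mkdir -p pics
python3 - <<'E'
from plant import get_state, cams, job
import cv2
s=get_state(); print(s)
for n in ("scene","top"):
    im=cams.get_image(n); cv2.imwrite(f"pics/{n}0.png",im[:,:,::-1]); print(n,cams.camera_params(n))
E
```

```text
pics
{'time': 0.0, 'qpos': array([ 1.04521034,  0.57649857,  0.02480372,  1.43792402, -0.01498632,
        1.1290295 , -0.05651558]), 'joint_velocities': array([-1.05665820e-03, -3.46432994e-04,  1.03095348e-03, -7.33152084e-04,
       -1.11295840e-03,  1.54577794e-04, -4.05754520e-05]), 'effort': array([ 1.03503757e-03, -7.65748143e+01,  2.25071579e+00, -2.85963070e+01,
        1.52487529e-02,  1.30141829e-02,  6.67858149e-05]), 'ee_pos': array([ 0.28843393, -0.60978434,  0.24945864]), 'ee_rot': array([ 0.8787501 ,  1.3879049 , -0.87738755]), 'force': array([-0.29264595, -0.36801286, -0.71018197]), 'ft_torque': array([-0.02043523,  0.0168111 ,  0.02369112]), 'finger_gap': 0.08534230340860179}
scene {'fov_y': 49.192846668703595, 'cx': 284.1640901416834, 'cy': 205.87234705689372, 'origin': array([ 1.11344698, -0.41032255,  0.68720966]), 'orientation': array([-2.03669059, -1.1120108 ,  0.51674731])}
top {'fov_y': 43.693306823585345, 'cx': 266.8506784664454, 'cy': 213.655802222057, 'origin': array([0.26866902, 0.01534673, 1.17680032]), 'orientation': array([-2.13759359,  2.11902822, -0.23862406])}
```

View pics/scene0.png

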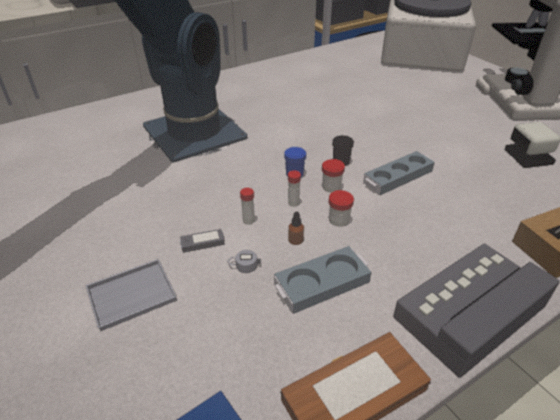

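View pics/top0.png

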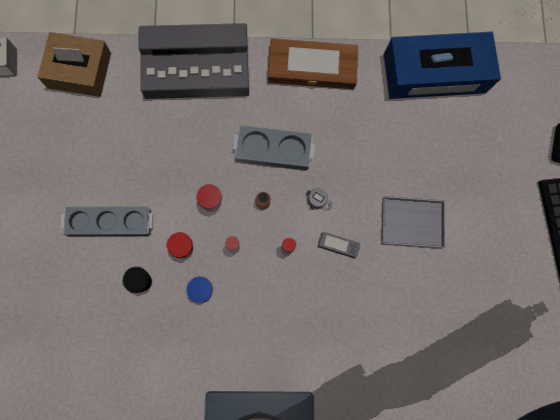

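Candidates in the top view are two red cups at (209,197) and (180,245). The black cup at (137,280) and the blue cup at (200,290) are look-alikes. The red vials are at (232,244) and (289,245), and the mailer is at (339,244). Next I'll take enlarged crops.

Run:
```python
import cv2
a=cv2.imread("pics/top0.png"); b=cv2.imread("pics/scene0.png")
def crop(im,x0,y0,w,h,k,n):
    c=cv2.resize(im[y0:y0+h,x0:x0+w],None,fx=k,fy=k,interpolation=cv2.INTER_CUBIC)
    for x in range((x0+9)//10*10,x0+w,10):
        cv2.line(c,((x-x0)*k,0),((x-x0)*k,8 if x%50 else 20),(0,255,255),1)
        if x%20==0: cv2.putText(c,str(x),((x-x0)*k,30),0,.35,(0,255,255),1)
    for y in range((y0+9)//10*10,y0+h,10):
        cv2.line(c,(0,(y-y0)*k),(8,(y-y0)*k),(0,255,255),1)
        if y%20==0: cv2.putText(c,str(y),(10,(y-y0)*k+4),0,.35,(0,255,255),1)
    cv2.imwrite(f"pics/{n}.png",c)
crop(a,50,110,200,150,4,"t1"); crop(a,220,110,200,150,4,"t2"); crop(a,310,170,150,110,5,"t3")
crop(b,220,125,200,150,4,"s1"); crop(b,220,180,200,140,4,"s2"); crop(b,80,220,190,115,4,"s3")
```

```text
(no output)
```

View pics/t1.png

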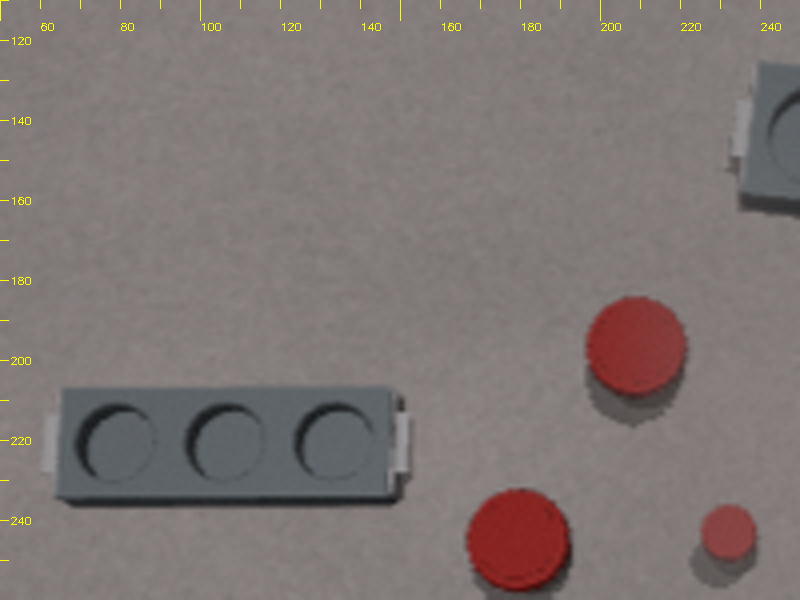

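View pics/t2.png

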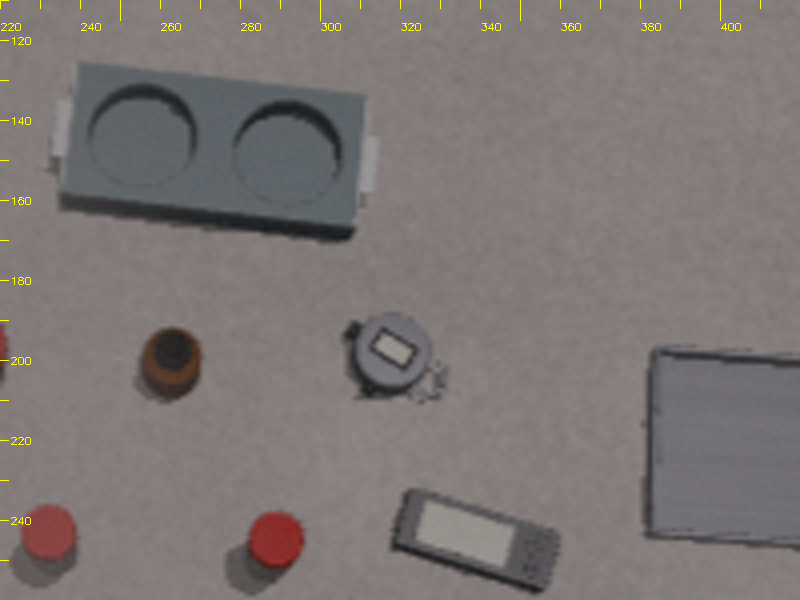

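View pics/t3.png

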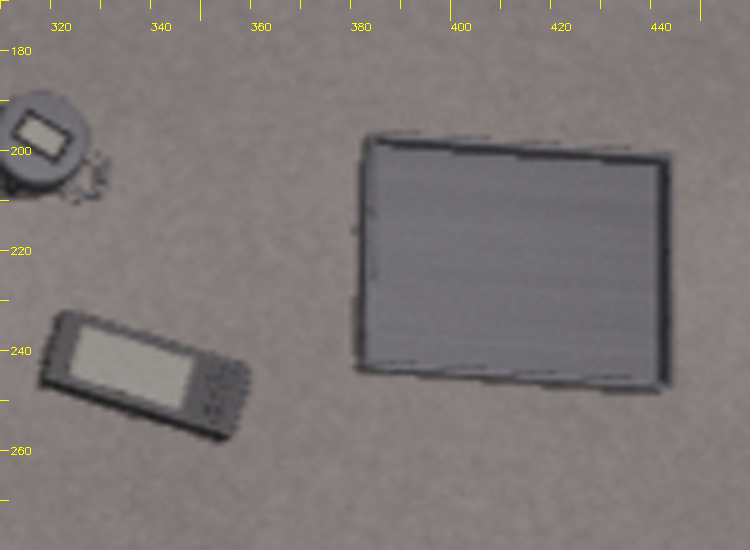

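View pics/s1.png

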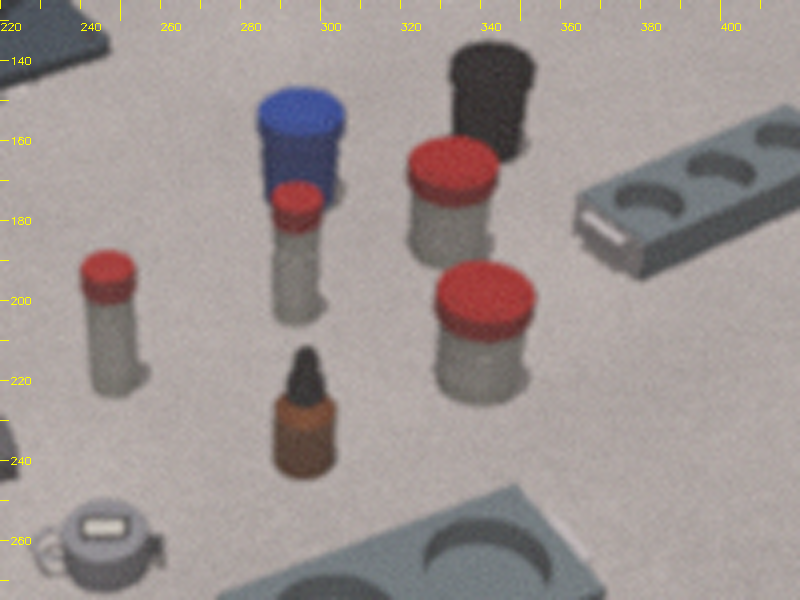

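View pics/s2.png

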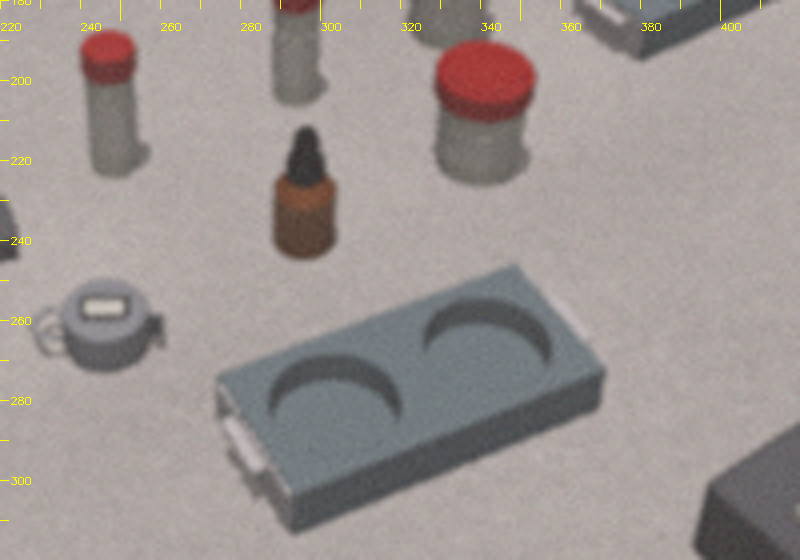

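View pics/s3.png

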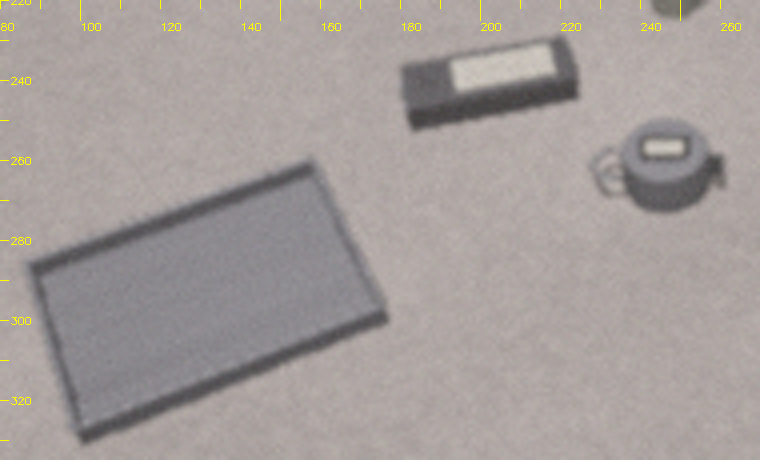

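The crops show red-lidded white cups, slim red-capped vials, and the grey mailer with a label. The blue and black cups have no red lid. Next I'll fit the poses.

```bash
cat > h.py <<'E'
import numpy as np, cv2
from scipy.spatial.transform import Rotation as R
from scipy.optimize import least_squares
from plant import get_state, cams
class Cam:
    def __init__(s,n):
        p=cams.camera_params(n); s.f=210/np.tan(np.radians(p["fov_y"]/2)); s.c=np.array([p["cx"],p["cy"]]); s.o=p["origin"]; s.R=R.from_rotvec(p["orientation"]).as_matrix()
    def pr(s,P):
        q=(np.atleast_2d(P)-s.o)@s.R; return q[:,:2]/q[:,2:]*s.f+s.c
T,S=Cam("top"),Cam("scene")
def red(im):
    r,g,b=[im[:,:,i].astype(float) for i in range(3)]
    m=((r>70)&(r>1.8*g)&(r>1.8*b)).astype(np.uint8)
    n,l,st,c=cv2.connectedComponentsWithStats(m); 
    return [(c[i],st[i]) for i in range(1,n) if st[i][4]>60]
t=np.linspace(0,2*np.pi,48,endpoint=False)
def capmodel(cam,p,r,h):
    P=np.concatenate([np.c_[p[0]+r*np.cos(t),p[1]+r*np.sin(t),np.full(48,p[2]-d)] for d in (0,h)])
    hull=cv2.convexHull(cam.pr(P).astype(np.float32)); M=cv2.moments(hull); return np.array([M["m10"]/M["m00"],M["m01"]/M["m00"]])
def fitcap(ct,cs,r,h):
    f=lambda p:np.r_[capmodel(T,p,r,h)-ct,capmodel(S,p,r,h)-cs]
    s=least_squares(f,[.55,0,.06],diff_step=1e-3); return s.x,s.fun
def rect(p,lx,ly):
    x,y,z,a=p; c,s=np.cos(a),np.sin(a)
    return np.array([[x+c*u-s*v,y+s*u+c*v,z] for u,v in ((lx/2,ly/2),(lx/2,-ly/2),(-lx/2,-ly/2),(-lx/2,ly/2))])
def fitrect(tp,sp,lx,ly,p0):
    f=lambda p:np.r_[(T.pr(rect(p,lx,ly))-tp).ravel(),(S.pr(rect(p,lx,ly))-sp).ravel()]
    s=least_squares(f,p0); return s.x,s.fun
E
python3 - <<'E'
from h import *
np.set_printoptions(precision=4,suppress=True)
a=cv2.imread("pics/top0.png")[:,:,::-1]; b=cv2.imread("pics/scene0.png")[:,:,::-1]
for i in (a,b):
    for c,s in red(i): print(c,s)
cr=lambda P,k,o:(np.array(P)+.5)/k-.5+np.array(o)
k=fitrect(cr([(80,63),(367,95),(354,223),(62,193)],4,(220,110)), cr([(294,492),(218,375),(517,265),(605,371)],4,(220,180)),.08,.168,[.7,0,.03,0]); print("cuprack",k)
k=fitrect(cr([(367,136),(670,155),(668,388),(358,371)],5,(310,170)), cr([(80,430),(32,264),(312,160),(387,312)],4,(80,220)),.108,.14,[.6,-.3,.014,0]); print("tray",k)
k=fitrect(cr([(62,312),(250,362),(228,433),(42,378)],5,(310,170)), cr([(410,108),(402,66),(568,38),(578,80)],4,(80,220)),.034,.088,[.5,-.15,.018,-.2]); print("mailer",k)
c=cv2.resize(b[140:205,355:445],None,fx=8,fy=8,interpolation=2); cv2.imwrite("pics/s4.png",c[:,:,::-1])
E
```

```text
[208.4061 196.3297] [197 185  24  24 458]
[179.1222 244.7575] [167 232  25  26 499]
[231.8254 242.6032] [226 237  13  12 126]
[288.6054 244.6122] [282 238  14  14 147]
[333.0505 166.835 ] [322 159  23  17 297]
[293.8519 175.6019] [288 171  13  12 108]
[246.5484 192.129 ] [241 188  12   9  93]
[340.7604 199.2897] [329 190  24  20 359]
cuprack (array([ 0.6531, -0.0269,  0.0187, -0.9158]), array([ 25.3959, -13.0615,  -2.2963,  34.1875, -26.5973,  22.4   ,
         2.4798, -26.2487,  66.0072,  -0.5448,  -1.3712,   4.8652,
       -62.218 ,   4.2536,  -2.7728,  -1.3106]))
tray (array([ 0.4849, -0.3493,  0.0042, -1.0226]), array([ 32.4352, -10.2938,   6.1517,  37.0501, -32.3348,  14.6974,
        -4.3278, -34.0503,  41.4426,   0.8922,  -6.4975,  14.6315,
       -36.9493,   2.3113,   1.2448, -12.3013]))
mailer (array([ 0.4333, -0.1755,  0.015 , -1.0378]), array([ 13.0574,  -7.8662,  -3.9466,  15.723 , -12.4236,   9.136 ,
         4.2598, -13.6595,  32.9596,   3.4391,  -0.0803,   0.5259,
       -32.0917,  -2.1681,  -0.1045,   0.1164]))
```

View pics/s4.png

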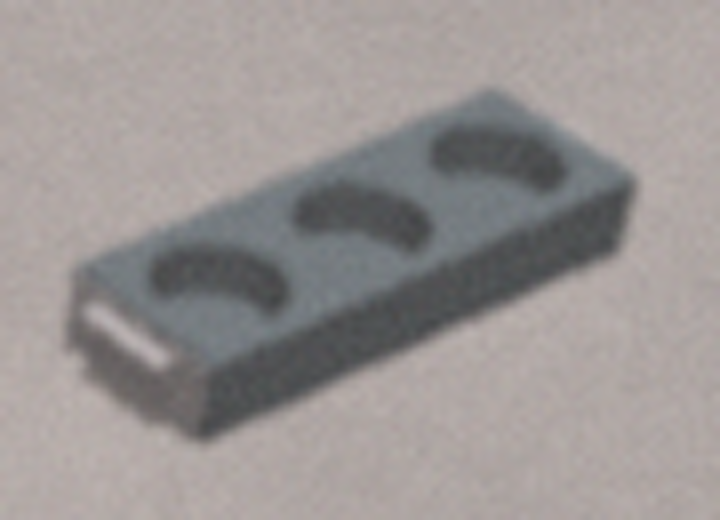

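```bash
cat > fit.py <<'E'
from h import *
np.set_printoptions(precision=4,suppress=True)
a=cv2.imread("pics/top0.png")[:,:,::-1]; b=cv2.imread("pics/scene0.png")[:,:,::-1]
rt=[c for c,s in red(a)]; rs=[c for c,s in red(b)]
for n,i,j,r,h in (("cupA",0,3,.027,.016),("cupB",1,0,.027,.016),("vialA",2,1,.0145,.017),("vialB",3,2,.0145,.017)):
    print(n,*fitcap(rt[i],rs[j],r,h))
cr=lambda P,k,o:(np.array(P)+.5)/k-.5+np.array(o)
k=fitrect(cr([(80,63),(367,95),(354,223),(62,193)],4,(220,110)), cr([(605,371),(294,492),(218,375),(517,265)],4,(220,180)),.08,.168,[.7,0,.03,0]); print("cuprack",k)
k=fitrect(cr([(62,388),(391,388),(391,496),(57,496)],4,(50,110)), cr([(632,182),(205,368),(80,268),(495,92)],8,(355,140)),.062,.182,[.6,.3,.03,0]); print("vialrack",k)
k=fitrect(cr([(367,136),(670,155),(668,388),(358,371)],5,(310,170)), cr([(387,312),(80,430),(32,264),(312,160)],4,(80,220)),.108,.14,[.6,-.3,.014,0]); print("tray",k)
k=fitrect(cr([(62,312),(250,362),(228,433),(42,378)],5,(310,170)), cr([(578,80),(410,108),(402,66),(568,38)],4,(80,220)),.034,.088,[.5,-.15,.018,-.2]); print("mailer",k)
def tri(tp,sp):
    s=least_squares(lambda p:np.r_[T.pr(p)[0]-tp,S.pr(p)[0]-sp],[.5,0,.03]);return s.x,s.fun
print("tally top",tri(cr((390,349),4,(220,110)),cr((105,306),4,(220,180))))
print("oil tip",tri(cr((173,348),4,(220,110)),cr((306,130),4,(220,180))))
E
python3 fit.py
```

```text
cupA [0.5299 0.1151 0.0681] [ 0.1974  0.1375  0.2362 -0.0363]
cupB [0.4232 0.1751 0.0683] [-0.0559 -0.0386 -0.0745  0.0113]
vialA [0.4258 0.0615 0.0889] [ 0.1103  0.0668  0.1363 -0.0154]
vialB [ 0.4226 -0.0581  0.0902] [ 0.0628  0.032   0.0711 -0.0048]
cuprack (array([ 0.6589, -0.0275,  0.0302, -0.1085]), array([-0.2177, -0.5829,  0.2717, -0.025 ,  0.1049,  1.0678, -0.097 ,
       -0.0913,  0.5438, -0.3637,  0.1657,  0.9341, -0.2501, -0.1085,
       -0.2685, -0.4048]))
vialrack (array([0.4807, 0.3426, 0.0288, 0.0123]), array([ 0.4562, -0.1079,  0.6646, -0.1506, -0.4182,  0.333 , -0.2554,
        0.4918,  0.8581, -0.2763,  0.8259,  0.4008, -0.9193,  0.0686,
       -0.0281, -0.2434]))
tray (array([ 0.4877, -0.3469,  0.0098, -0.0611]), array([-0.1066, -0.0011, -0.2848,  0.5361,  0.0934,  0.3582,  0.5796,
       -0.5909,  0.1246, -0.8986, -0.1467,  0.5765, -0.6486,  0.246 ,
        1.0804,  0.0742]))
mailer (array([ 0.4346, -0.175 ,  0.017 , -0.2902]), array([ 0.0196, -0.9972,  0.0355,  0.4624,  0.5163,  0.6862, -0.1034,
        0.1256,  0.3489, -0.4547,  0.0319,  0.7632,  0.1814,  0.2664,
       -0.0402, -0.5312]))
tally top (array([ 0.5394, -0.1274,  0.0268]), array([ 0.3966,  0.1991,  0.3886, -0.0246]))
oil tip (array([ 0.5279, -0.0023,  0.0756]), array([-0.3312, -0.1988, -0.3642,  0.0403]))
```

```bash
cat > go.py <<'E'
import sys
from h import *
np.set_printoptions(precision=4,suppress=True)
def st(tgt=None,yaw=None):
    s=get_state(); M=R.from_rotvec(s["ee_rot"]).as_matrix()
    print("t",round(s["time"],2),"pos",s["ee_pos"],"gap",round(s["finger_gap"],4),"F",s["force"],"q1,7",s["qpos"][[0,6]])
    jaw=np.arctan2(M[1,2],M[0,2]); print("jaw yaw",round(jaw,3),"xaxis",M[:,0],"y",M[:,1])
    if tgt is not None:
        d=M.T@(np.array(tgt)-s["ee_pos"]); print("tool delta",d)
    if yaw is not None:
        e=(yaw-jaw+np.pi/2)%np.pi-np.pi/2; print("yaw turn about tool x:",round(-e,3))
        M2=M@R.from_rotvec([-e,0,0]).as_matrix()
        if tgt is not None: print("delta after turn",M2.T@(np.array(tgt)-s["ee_pos"]))
a=[float(v) for v in sys.argv[1:]]
st(a[:3] if len(a)>=3 else None,a[3] if len(a)>3 else None)
E
python3 go.py .53 .115 .2 -.05
```

```text
t 0.1 pos [ 0.2884 -0.6099  0.2495] gap 0.0852 F [ 0.674  -0.1192  0.1575] q1,7 [ 1.0452 -0.0565]
jaw yaw -1.129 xaxis [-0.0007  0.0013 -1.    ] y [ 0.904   0.4275 -0.0001]
tool delta [ 0.0503  0.5283 -0.5519]
yaw turn about tool x: -1.079
delta after turn [0.0503 0.736  0.2051]
```

Request:
servo_tool(
  deltas=[
    [0,0,0,-0.135,0.8],
    [0,0,0,-0.135,0.8],
    [0,0,0,-0.135,0.8],
    [0,0,0,-0.135,0.8],
    [0,0,0,-0.135,0.8],
    [0,0,0,-0.135,0.8],
    [0,0,0,-0.135,0.8],
    [0,0,0,-0.135,0.8],
  ],
  grip_force=30,
)

```text
time: 1.1
ee_pos: [0.2884, -0.61, 0.2498]
ee_rot: [0.036, 1.571, -0.034]
force: [0.3, -0.4, 0.6]
finger_gap: 0.077
```

Request:
servo_tool(
  deltas=[
    [0.003,0.045,0.0125,0,0.8],
    [0.003,0.045,0.0125,0,0.8],
    [0.003,0.045,0.0125,0,0.8],
    [0.003,0.045,0.0125,0,0.8],
    [0.003,0.045,0.0125,0,0.8],
    [0.003,0.045,0.0125,0,0.8],
    [0.003,0.045,0.0125,0,0.8],
    [0.003,0.045,0.0125,0,0.8],
  ],
)

```text
time: 2.1
ee_pos: [0.4063, -0.2541, 0.2261]
ee_rot: [0.039, 1.571, -0.038]
force: [0.9, -0.5, -0.3]
finger_gap: 0.0773
```

Request:
servo_tool(
  deltas=[
    [0.003,0.045,0.0125,0,0.8],
    [0.003,0.045,0.0125,0,0.8],
    [0.003,0.045,0.0125,0,0.8],
    [0.003,0.045,0.0125,0,0.8],
    [0.003,0.045,0.0125,0,0.8],
    [0.003,0.045,0.0125,0,0.8],
    [0.003,0.045,0.0125,0,0.8],
    [0.0,0.0,0.0,0,0.8],
  ],
)

```text
time: 3.1
ee_pos: [0.5094, 0.059, 0.205]
ee_rot: [0.035, 1.571, -0.032]
force: [-0.1, 0.1, 0.3]
finger_gap: 0.0768
```

```bash
python3 go.py .529 .115 .12 -.05
```

```text
t 3.1 pos [0.5094 0.059  0.205 ] gap 0.0768 F [-0.0563  0.115   0.3376] q1,7 [ 0.0919 -0.4733]
jaw yaw -0.043 xaxis [-0.      0.0021 -1.    ] y [0.043  0.9991 0.0021]
tool delta [0.0851 0.0566 0.0172]
yaw turn about tool x: 0.007
delta after turn [0.0851 0.0567 0.0168]
```

Request:
servo_tool(
  deltas=[
    [0.005,0.014,0.0043,0,0.8],
    [0.01,0.014,0.0043,0,0.8],
    [0.015,0.014,0.0043,0,0.8],
    [0.015,0.0145,0.0043,0,0.8],
    [0.02,0,0,0,0.8],
    [0.02,0,0,0,0.8],
    [0,0,0,0,0.8],
    [0,0,0,0,0.8],
  ],
)

```text
time: 4.1
ee_pos: [0.5291, 0.1108, 0.1204]
ee_rot: [0.038, 1.57, -0.038]
force: [0.2, 0.2, -0.2]
finger_gap: 0.0773
```

```bash
cat > pic.py <<'E'
import sys
from h import *
n=sys.argv[1]
for c in sys.argv[2].split(","):
    im=cams.get_image(c)[:,:,::-1]; x,y,w,h=[int(v) for v in sys.argv[3 if c=="scene" else -1].split(",")]
    cv2.imwrite(f"pics/{n}_{c}.png",cv2.resize(im[y:y+h,x:x+w],(4*w,4*h),interpolation=2))
E
python3 go.py .529 .115 .057; python3 pic.py g1 scene 250,70,170,150
```

```text
t 4.1 pos [0.5291 0.1108 0.1204] gap 0.0773 F [ 0.2093  0.1702 -0.2155] q1,7 [-0.0458 -0.6394]
jaw yaw -0.049 xaxis [ 0.      0.0002 -1.    ] y [0.0488 0.9988 0.0002]
tool delta [ 0.0634  0.0042 -0.0003]
```

View pics/g1_scene.png

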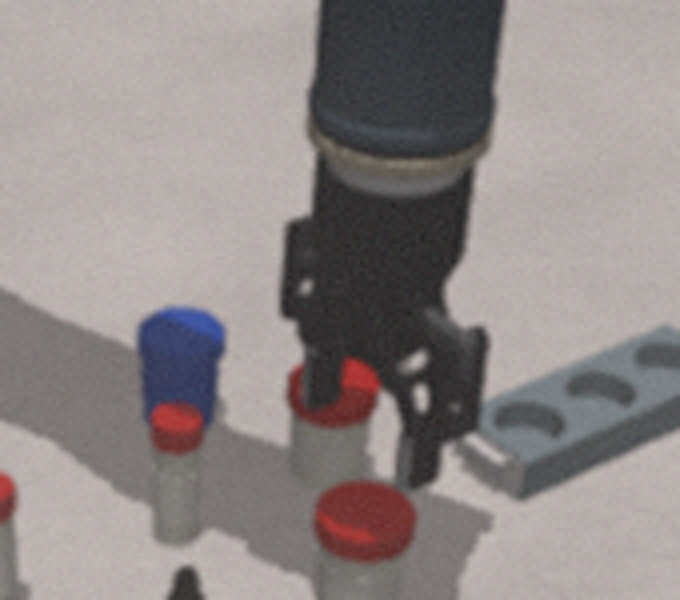

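Run:
```python
from h import *
for p in [(.529-.045,.111,.105),(.529+.045,.111,.105),(.529,.115,.066)]: print(p,(S.pr(p)[0]-[250,70])*4)
```

```text
(0.48400000000000004, 0.111, 0.105) [312.12715308 409.96481642]
(0.5740000000000001, 0.111, 0.105) [418.35190402 496.6878078 ]
(0.529, 0.115, 0.066) [363.54841273 507.22106538]
```

The picture shows the fingers straddling cup A's lid at crop (365,520), with tips at (322,405) and (420,485), close to the projected positions. I'll descend and grip.

Request:
servo_tool(
  deltas=[
    [0.005,0.004,0,0,0.8],
    [0.01,0,0,0,0.8],
    [0.01,0,0,0,0.8],
    [0.01,0,0,0,0.8],
    [0.01,0,0,0,0.8],
    [0.01,0,0,0,0.8],
    [0.008,0,0,0,0.8],
    [0,0,0,0,0.8],
  ],
)

```text
time: 5.15
ee_pos: [0.5287, 0.1144, 0.0566]
ee_rot: [0.038, 1.572, -0.039]
force: [-0.0, -0.1, -0.7]
finger_gap: 0.0771
```

Request:
servo_tool(
  deltas=[
    [0,0,0,0,0.4],
    [0,0,0,0,0.3],
    [0,0,0,0,0.2],
    [0,0,0,0,0.1],
    [0,0,0,0,0.0],
    [0,0,0,0,0.0],
    [0,0,0,0,0.0],
    [0,0,0,0,0.0],
  ],
  grip_force=30,
)

```text
time: 6.15
ee_pos: [0.5293, 0.1145, 0.0578]
ee_rot: [0.039, 1.57, -0.038]
force: [-1.1, 0.8, 7.7]
finger_gap: 0.0534
```

```bash
python3 go.py .6635 .0143 .2; python3 pic.py g2 scene,top 250,70,170,150 130,150,150,120
```

```text
t 6.15 pos [0.5293 0.1145 0.0578] gap 0.0534 F [-1.1297  0.8123  7.73  ] q1,7 [-0.0917 -0.7002]
jaw yaw -0.049 xaxis [ 0.0008  0.0001 -1.    ] y [0.0491 0.9988 0.0002]
tool delta [-0.1421 -0.0934  0.139 ]
```

View pics/g2_scene.png

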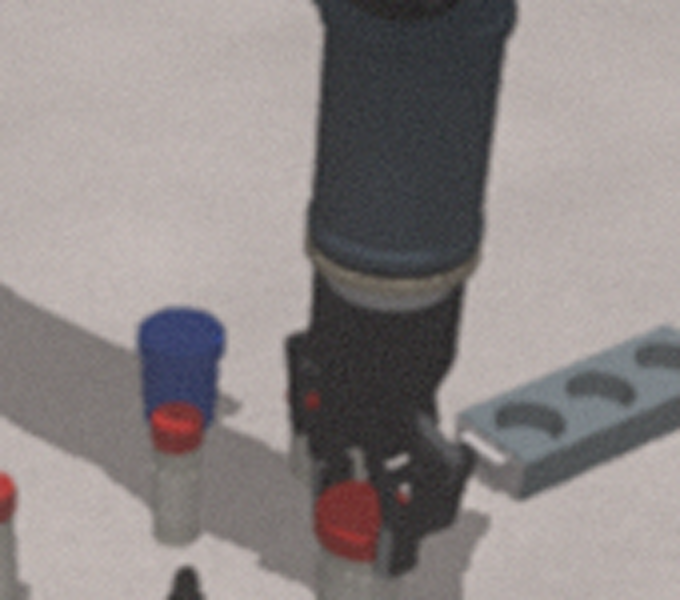

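Cup A's lid is between the pads and the gap is 53.4 mm. I'll lift it and carry it to the left well of the cup rack.

Request:
servo_tool(
  deltas=[
    [-0.01,0,0,0,0],
    [-0.015,0,0,0,0],
    [-0.02,0,0,0,0],
    [-0.02,0,0,0,0],
    [-0.02,0,0,0,0],
    [-0.02,0,0,0,0],
    [-0.01,0,0,0,0],
    [0,0,0,0,0],
  ],
)

```text
time: 7.25
ee_pos: [0.5294, 0.1144, 0.1732]
ee_rot: [0.039, 1.569, -0.038]
force: [-0.2, -0.8, -0.5]
finger_gap: 0.0528
```

Request:
servo_tool(
  deltas=[
    [0,-0.01,0.015,0,0],
    [0,-0.015,0.022,0,0],
    [0,-0.015,0.022,0,0],
    [0,-0.015,0.022,0,0],
    [0,-0.015,0.022,0,0],
    [0,-0.015,0.022,0,0],
    [0,-0.008,0.014,0,0],
    [0,0,0,0,0],
  ],
)

```text
time: 8.25
ee_pos: [0.6641, 0.0125, 0.1708]
ee_rot: [0.04, 1.572, -0.041]
force: [-0.6, -0.2, -0.0]
finger_gap: 0.0528
```

```bash
python3 go.py .6635 .0143 .068; python3 pic.py g3 scene,top 230,120,180,150 220,110,150,100
```

```text
t 8.25 pos [0.6641 0.0125 0.1708] gap 0.0528 F [-0.6217 -0.152  -0.0488] q1,7 [ 0.1302 -0.3763]
jaw yaw -0.052 xaxis [-0.0014 -0.0007 -1.    ] y [ 0.0515  0.9987 -0.0007]
tool delta [ 0.1028  0.0018 -0.0006]
```

View pics/g3_scene.png

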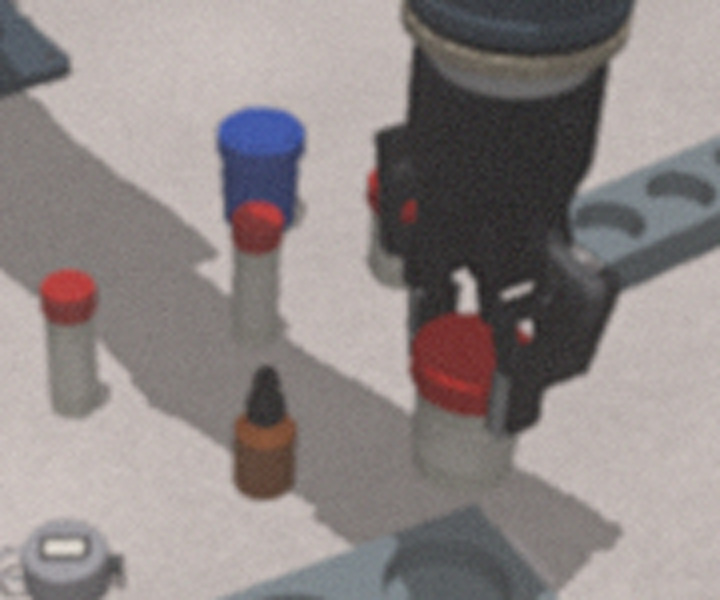

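The cup hangs upright, with its lid at crop (455,350). I'll lower it into the well.

Request:
servo_tool(
  deltas=[
    [0.01,0.002,0,0,0],
    [0.02,0,0,0,0],
    [0.02,0,0,0,0],
    [0.018,0,0,0,0],
    [0.012,0,0,0,0],
    [0.008,0,0,0,0],
    [0.004,0,0,0,0],
    [0,0,0,0,0],
  ],
)

```text
time: 9.35
ee_pos: [0.6636, 0.0167, 0.0804]
ee_rot: [0.039, 1.57, -0.038]
force: [-0.1, -0.3, 0.4]
finger_gap: 0.0527
```

```bash
python3 go.py .6635 .0143 .068; python3 pic.py g4 scene,top 230,150,180,150 220,110,150,100
```

```text
t 9.35 pos [0.6636 0.0167 0.0804] gap 0.0527 F [-0.0553 -0.334   0.3587] q1,7 [ 0.1059 -0.4247]
jaw yaw -0.049 xaxis [ 0.0002  0.0001 -1.    ] y [0.0491 0.9988 0.0001]
tool delta [ 0.0124 -0.0024  0.    ]
```

View pics/g4_scene.png

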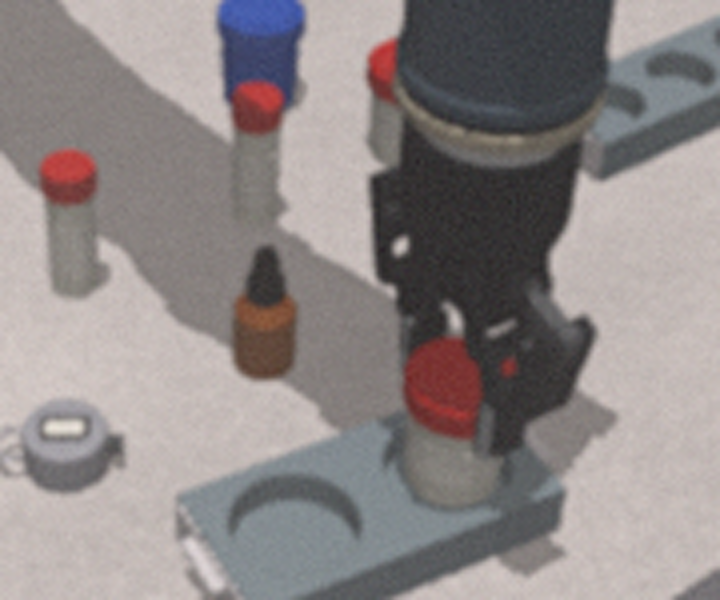

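View pics/g4_top.png

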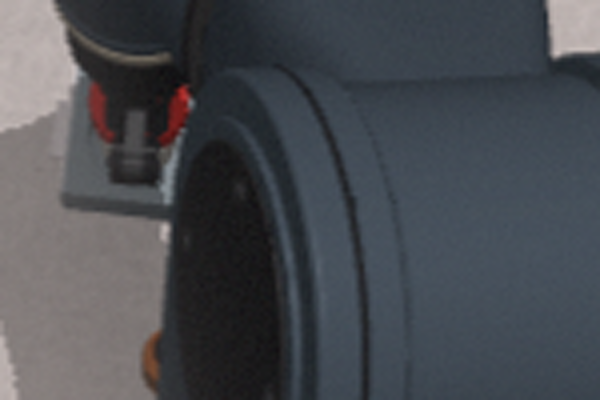

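Run:
```python
from h import *
for z in (.0226,.03): print((S.pr((.6636,.0167,z))[0]-[230,150])*4)
print((S.pr((.6635,.0143,.03))[0]-[230,150])*4)
print([np.round((S.pr((.6636+.0225*np.cos(a),.0167+.0225*np.sin(a),.0226))[0]-[230,150])*4) for a in t[::8]])
```

```text
[448.79783556 470.3067999 ]
[450.08168127 459.89568873]
[446.04946204 461.74515192]
[array([478., 500.]), array([495., 469.]), array([466., 440.]), array([420., 442.]), array([403., 472.]), array([431., 501.])]
```

Request:
servo_tool(
  deltas=[
    [0.003,-0.0025,0,0,0],
    [0.003,0,0,0,0],
    [0.002,0,0,0,0],
    [0.002,0,0,0,0],
    [0.0015,0,0,0,0],
    [0,0,0,0,0],
    [0,0,0,0,0],
    [0,0,0,0,0],
  ],
)

```text
time: 10.45
ee_pos: [0.6634, 0.0142, 0.0689]
ee_rot: [0.039, 1.57, -0.038]
force: [0.8, 0.3, 0.7]
finger_gap: 0.0529
```

Request:
servo_tool(
  deltas=[
    [0.001,0,0,0,0],
    [0.001,0,0,0,0],
    [0,0,0,0,0],
    [0,0,0,0,0],
    [0,0,0,0,0],
    [0,0,0,0,0],
    [0,0,0,0,0],
    [0,0,0,0,0],
  ],
)

```text
time: 11.45
ee_pos: [0.6635, 0.0142, 0.0679]
ee_rot: [0.038, 1.57, -0.039]
force: [-1.7, -1.0, 9.0]
finger_gap: 0.0529
```

The floor is touched with 9 N of force. I'll release.

Request:
servo_tool(
  deltas=[
    [0,0,0,0,0.3],
    [0,0,0,0,0.4],
    [0,0,0,0,0.5],
    [0,0,0,0,0.6],
    [0,0,0,0,0.7],
    [0,0,0,0,0.8],
    [0,0,0,0,0.8],
    [0,0,0,0,0.8],
  ],
)

```text
time: 12.45
ee_pos: [0.6634, 0.0142, 0.0668]
ee_rot: [0.039, 1.57, -0.038]
force: [-0.5, 0.7, -0.3]
finger_gap: 0.0769
```

Request:
servo_tool(
  deltas=[
    [-0.01,0,0,0,0.8],
    [-0.02,0,0,0,0.8],
    [-0.025,0,0,0,0.8],
    [-0.025,0,0,0,0.8],
    [-0.02,0,0,0,0.8],
    [-0.01,0,0,0,0.8],
    [0,0,0,0,0.8],
    [0,0,0,0,0.8],
  ],
)

```text
time: 13.45
ee_pos: [0.6629, 0.0141, 0.1762]
ee_rot: [0.038, 1.572, -0.039]
force: [0.5, -0.2, -0.8]
finger_gap: 0.0767
```

```bash
python3 go.py .4222 .175 .178 -.05; python3 pic.py g5 scene 230,150,180,150
```

```text
t 13.45 pos [0.6629 0.0141 0.1762] gap 0.0767 F [ 0.4859 -0.155  -0.8399] q1,7 [ 0.1305 -0.3747]
jaw yaw -0.049 xaxis [-0.0011 -0.0001 -1.    ] y [ 0.0489  0.9988 -0.0002]
tool delta [-0.0016  0.1489 -0.2483]
yaw turn about tool x: 0.001
delta after turn [-0.0016  0.1487 -0.2485]
```

View pics/g5_scene.png

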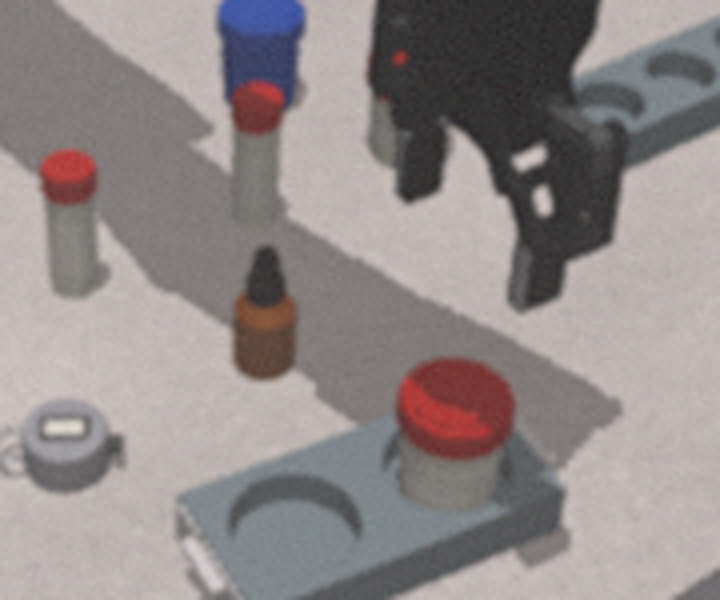

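Cup A stands upright in the right-hand well of this view, at crop (455,430). Cup B is next.

Request:
servo_tool(
  deltas=[
    [0,0.0213,-0.0355,0,0.8],
    [0,0.0213,-0.0355,0,0.8],
    [0,0.0213,-0.0355,0,0.8],
    [0,0.0213,-0.0355,0,0.8],
    [0,0.0213,-0.0355,0,0.8],
    [0,0.0213,-0.0355,0,0.8],
    [0,0.0213,-0.0355,0,0.8],
    [0,0,0,0,0.8],
  ],
)

```text
time: 14.5
ee_pos: [0.42, 0.1768, 0.1766]
ee_rot: [0.035, 1.572, -0.035]
force: [0.4, -0.3, -0.5]
finger_gap: 0.0767
```

Request:
servo_tool(
  deltas=[
    [0.015,0,0,0,0.8],
    [0.02,0,0,0,0.8],
    [0.015,0,0,0,0.8],
    [0.005,0,0,0,0.8],
    [0,0,0,0,0.8],
    [0,0,0,0,0.8],
    [0,0,0,0,0.8],
    [0,0,0,0,0.8],
  ],
)

```text
time: 15.5
ee_pos: [0.4226, 0.1753, 0.1221]
ee_rot: [0.039, 1.57, -0.038]
force: [-0.7, -0.8, 1.1]
finger_gap: 0.077
```

```bash
python3 go.py .4228 .175 .057 -.05; python3 pic.py g6 scene 250,70,180,150
```

```text
t 15.5 pos [0.4226 0.1753 0.1221] gap 0.077 F [-0.7445 -0.8037  1.0755] q1,7 [-0.2188 -0.8696]
jaw yaw -0.049 xaxis [ 0.0005  0.0002 -1.    ] y [0.049  0.9988 0.0002]
tool delta [ 0.0651 -0.0003  0.0002]
yaw turn about tool x: 0.001
delta after turn [ 0.0651 -0.0003  0.0002]
```

View pics/g6_scene.png

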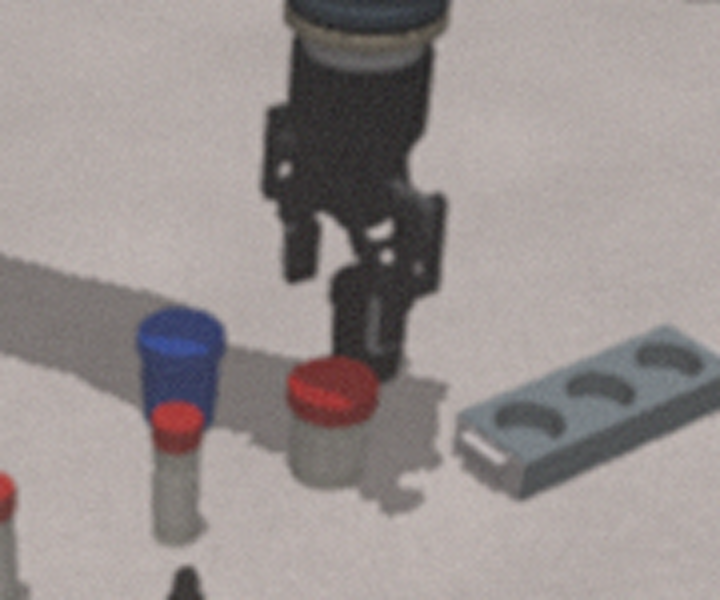

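The fingers are above cup B's lid at crop (332,390), with the black look-alike farther back at (358,310). I'll descend and grip.

Request:
servo_tool(
  deltas=[
    [0.005,0,0,0,0.8],
    [0.01,0,0,0,0.8],
    [0.012,0,0,0,0.8],
    [0.012,0,0,0,0.8],
    [0.01,0,0,0,0.8],
    [0.01,0,0,0,0.8],
    [0.005,0,0,0,0.8],
    [0,0,0,0,0.8],
  ],
)

```text
time: 16.55
ee_pos: [0.4223, 0.1753, 0.0575]
ee_rot: [0.038, 1.571, -0.038]
force: [0.2, -0.3, 0.1]
finger_gap: 0.0772
```

Request:
servo_tool(
  deltas=[
    [0,0,0,0,0.4],
    [0,0,0,0,0.3],
    [0,0,0,0,0.2],
    [0,0,0,0,0.1],
    [0,0,0,0,0.0],
    [0,0,0,0,0.0],
    [0,0,0,0,0.0],
    [0,0,0,0,0.0],
  ],
  grip_force=30,
)

```text
time: 17.55
ee_pos: [0.4227, 0.1754, 0.0583]
ee_rot: [0.039, 1.57, -0.038]
force: [-1.3, -0.4, 5.6]
finger_gap: 0.0527
```

Request:
servo_tool(
  deltas=[
    [-0.01,0,0,0,0],
    [-0.015,0,0,0,0],
    [-0.02,0,0,0,0],
    [-0.02,0,0,0,0],
    [-0.02,0,0,0,0],
    [-0.02,0,0,0,0],
    [-0.01,0,0,0,0],
    [0,0,0,0,0],
  ],
)

```text
time: 18.55
ee_pos: [0.4227, 0.1753, 0.1734]
ee_rot: [0.039, 1.569, -0.038]
force: [0.1, 1.0, -1.0]
finger_gap: 0.0528
```

```bash
python3 go.py .6544 -.0693 .172; python3 pic.py g7 scene 250,70,180,150
```

```text
t 18.55 pos [0.4227 0.1753 0.1734] gap 0.0528 F [ 0.1416  1.0424 -1.007 ] q1,7 [-0.172  -0.8087]
jaw yaw -0.049 xaxis [ 0.0013  0.0005 -1.    ] y [0.0492 0.9988 0.0005]
tool delta [ 0.0016 -0.2329  0.2434]
```

View pics/g7_scene.png

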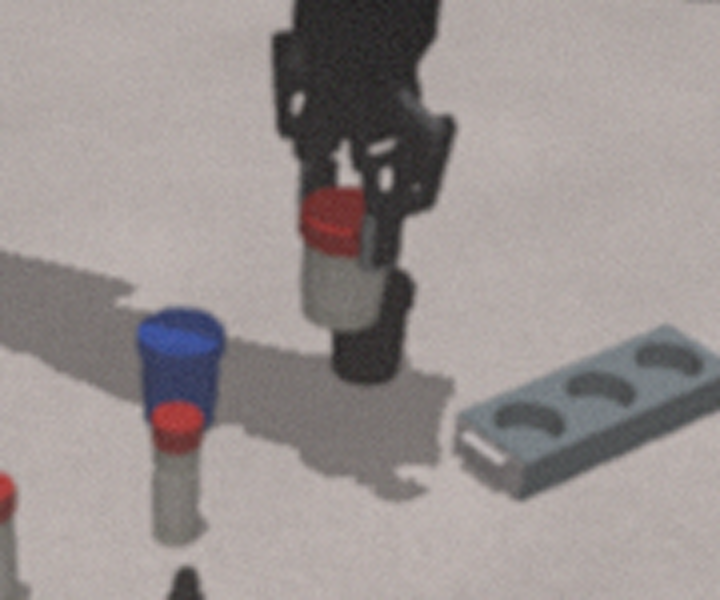

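Cup B is lifted upright. I'll carry it to the other well.

Request:
servo_tool(
  deltas=[
    [0,-0.015,0.016,0,0],
    [0,-0.03,0.031,0,0],
    [0,-0.03,0.031,0,0],
    [0,-0.03,0.031,0,0],
    [0,-0.03,0.031,0,0],
    [0,-0.03,0.031,0,0],
    [0,-0.03,0.031,0,0],
    [0,-0.02,0.022,0,0],
  ],
)

```text
time: 19.6
ee_pos: [0.6362, -0.0525, 0.1712]
ee_rot: [0.039, 1.572, -0.04]
force: [-0.5, 0.0, -1.0]
finger_gap: 0.0533
```

Request:
servo_tool(
  deltas=[
    [0,-0.012,0.013,0,0],
    [0,-0.006,0.006,0,0],
    [0,0,0,0,0],
    [0,0,0,0,0],
    [0.02,0,0,0,0],
    [0.02,0,0,0,0],
    [0.01,0,0,0,0],
    [0,0,0,0,0],
  ],
)

```text
time: 20.6
ee_pos: [0.6533, -0.0689, 0.1224]
ee_rot: [0.038, 1.572, -0.038]
force: [0.0, 0.6, -1.1]
finger_gap: 0.0533
```

```bash
python3 go.py .6544 -.0693 .0685; python3 pic.py g8 scene 220,150,180,150
```

```text
t 20.6 pos [ 0.6533 -0.0689  0.1224] gap 0.0533 F [ 0.0352  0.6469 -1.0594] q1,7 [ 0.25   -0.2781]
jaw yaw -0.048 xaxis [-0.0011  0.0001 -1.    ] y [0.0483 0.9988 0.0001]
tool delta [ 0.0539 -0.0004  0.0012]
```

View pics/g8_scene.png

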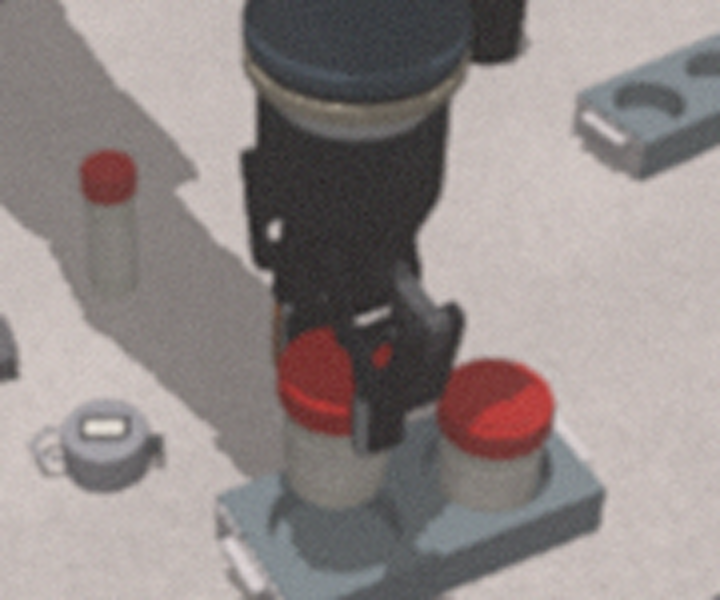

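Request:
servo_tool(
  deltas=[
    [0.008,0,0.001,0,0],
    [0.01,0,0,0,0],
    [0.01,0,0,0,0],
    [0.01,0,0,0,0],
    [0.006,0,0,0,0],
    [0.005,0,0,0,0],
    [0.0025,0,0,0,0],
    [0,0,0,0,0],
  ],
)

```text
time: 21.65
ee_pos: [0.6548, -0.0694, 0.0713]
ee_rot: [0.039, 1.57, -0.039]
force: [0.0, 0.6, -1.1]
finger_gap: 0.0529
```

Request:
servo_tool(
  deltas=[
    [0.001,0,0,0,0],
    [0.001,0,0,0,0],
    [0.001,0,0,0,0],
    [0,0,0,0,0],
    [0,0,0,0,0],
    [0,0,0,0,0],
    [0,0,0,0,0],
    [0,0,0,0,0],
  ],
)

```text
time: 22.65
ee_pos: [0.6548, -0.0693, 0.0685]
ee_rot: [0.038, 1.57, -0.038]
force: [-1.5, -0.2, 4.3]
finger_gap: 0.0531
```

Contact at 4.3 N. I'll release.

Request:
servo_tool(
  deltas=[
    [0,0,0,0,0.3],
    [0,0,0,0,0.4],
    [0,0,0,0,0.5],
    [0,0,0,0,0.6],
    [0,0,0,0,0.7],
    [0,0,0,0,0.8],
    [0,0,0,0,0.8],
    [0,0,0,0,0.8],
  ],
)

```text
time: 23.65
ee_pos: [0.6547, -0.0693, 0.0683]
ee_rot: [0.039, 1.57, -0.038]
force: [-0.3, 0.0, 0.1]
finger_gap: 0.0765
```

Request:
servo_tool(
  deltas=[
    [-0.01,0,0,0,0.8],
    [-0.02,0,0,0,0.8],
    [-0.025,0,0,0,0.8],
    [-0.025,0,0,0,0.8],
    [-0.025,0,0,0,0.8],
    [-0.01,0,0,0,0.8],
    [0,0,0,0,0.8],
    [0,0,0,0,0.8],
  ],
)

```text
time: 24.65
ee_pos: [0.6542, -0.0694, 0.1823]
ee_rot: [0.038, 1.572, -0.038]
force: [-0.4, 0.5, -0.3]
finger_gap: 0.0767
```

```bash
python3 go.py .4255 .0613 .182 0; python3 pic.py g9 scene 220,150,180,150
```

```text
t 24.65 pos [ 0.6542 -0.0694  0.1823] gap 0.0767 F [-0.3943  0.5178 -0.3187] q1,7 [ 0.2621 -0.2487]
jaw yaw -0.049 xaxis [-0.0015  0.     -1.    ] y [ 0.0489  0.9988 -0.0001]
tool delta [ 0.0007  0.1194 -0.2348]
yaw turn about tool x: -0.049
delta after turn [ 0.0007  0.1307 -0.2287]
```

View pics/g9_scene.png

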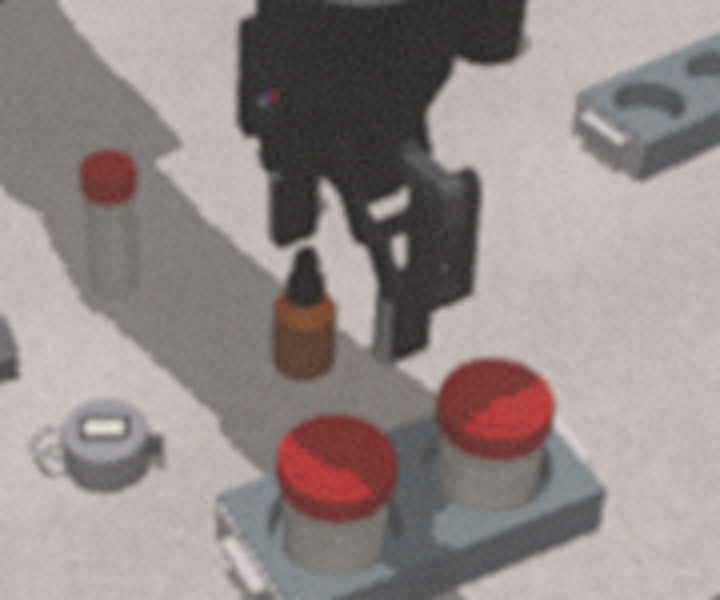

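Both cups stand in their wells at crop (335,490) and (495,440). Vial A is next.

Request:
servo_tool(
  deltas=[
    [0,0.017,-0.0335,0,0.3],
    [0,0.017,-0.0335,0,0.3],
    [0,0.017,-0.0335,0,0.3],
    [0,0.017,-0.0335,0,0.3],
    [0,0.017,-0.0335,0,0.3],
    [0,0.017,-0.0335,0,0.3],
    [0,0.0175,-0.034,0,0.3],
    [0,0,0,0,0.3],
  ],
)

```text
time: 25.7
ee_pos: [0.4235, 0.0624, 0.183]
ee_rot: [0.036, 1.572, -0.036]
force: [0.5, -0.9, -0.7]
finger_gap: 0.0556
```

Request:
servo_tool(
  deltas=[
    [0.01,0,0,0,0.3],
    [0.015,0,0,0,0.3],
    [0.01,0,0,0,0.3],
    [0,0,0,0,0.3],
    [0,0,0,0,0.3],
    [0,0,0,0,0.3],
    [0,0,0,0,0.3],
    [0,0,0,0,0.3],
  ],
)

```text
time: 26.7
ee_pos: [0.426, 0.0615, 0.1485]
ee_rot: [0.038, 1.57, -0.038]
force: [0.1, -0.0, 0.4]
finger_gap: 0.0556
```

```bash
python3 go.py .4255 .0613 .075; python3 pic.py g10 scene 220,70,180,150
```

```text
t 26.7 pos [0.426  0.0615 0.1485] gap 0.0556 F [ 0.0603 -0.0192  0.3723] q1,7 [ 0.0617 -0.5947]
jaw yaw -0.049 xaxis [ 0.0004  0.     -1.    ] y [0.049  0.9988 0.    ]
tool delta [ 0.0735 -0.0002 -0.0005]
```

View pics/g10_scene.png

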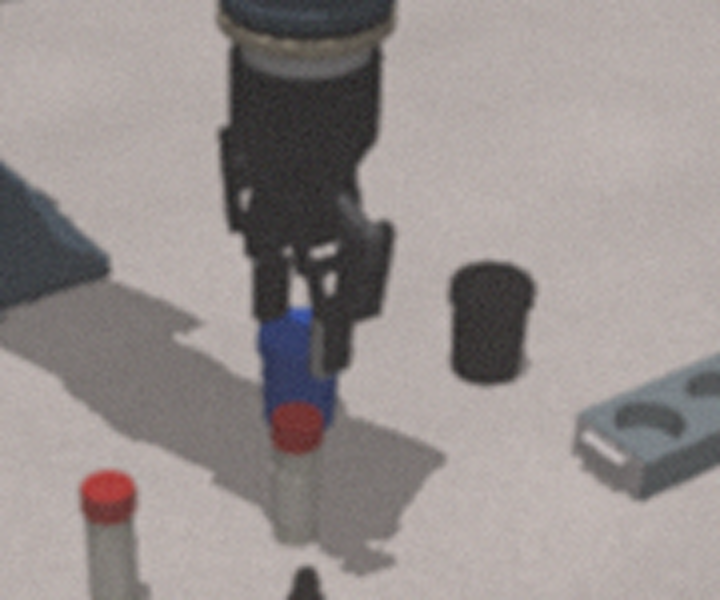

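The jaw is above vial A's cap at crop (298,425), with the blue look-alike behind it. I'll descend and grip.

Request:
servo_tool(
  deltas=[
    [0.008,0,0,0,0.3],
    [0.012,0,0,0,0.3],
    [0.012,0,0,0,0.3],
    [0.012,0,0,0,0.3],
    [0.012,0,0,0,0.3],
    [0.01,0,0,0,0.3],
    [0.006,0,0,0,0.3],
    [0,0,0,0,0.3],
  ],
)

```text
time: 27.75
ee_pos: [0.4257, 0.0615, 0.076]
ee_rot: [0.038, 1.571, -0.038]
force: [-0.7, 0.1, 0.9]
finger_gap: 0.0552
```

Request:
servo_tool(
  deltas=[
    [0,0,0,0,0],
    [0,0,0,0,-0.1],
    [0,0,0,0,-0.2],
    [0,0,0,0,-0.3],
    [0,0,0,0,-0.4],
    [0,0,0,0,-0.6],
    [0,0,0,0,-0.6],
    [0,0,0,0,-0.6],
  ],
  grip_force=30,
)

```text
time: 28.75
ee_pos: [0.4259, 0.0615, 0.0765]
ee_rot: [0.038, 1.57, -0.038]
force: [-0.5, -0.5, 5.8]
finger_gap: 0.0282
```

Request:
servo_tool(
  deltas=[
    [-0.01,0,0,0,-0.6],
    [-0.015,0,0,0,-0.6],
    [-0.02,0,0,0,-0.6],
    [-0.02,0,0,0,-0.6],
    [-0.02,0,0,0,-0.6],
    [-0.02,0,0,0,-0.6],
    [-0.01,0,0,0,-0.6],
    [0,0,0,0,-0.6],
  ],
)

```text
time: 29.75
ee_pos: [0.4261, 0.0615, 0.1918]
ee_rot: [0.039, 1.569, -0.039]
force: [0.4, -0.8, -0.1]
finger_gap: 0.028
```

```bash
python3 go.py .4807 .3426 .192; python3 pic.py g11 scene 220,50,180,150
```

```text
t 29.75 pos [0.4261 0.0615 0.1918] gap 0.028 F [ 0.3539 -0.8137 -0.1216] q1,7 [ 0.1041 -0.5385]
jaw yaw -0.049 xaxis [ 0.0013  0.0001 -1.    ] y [0.0493 0.9988 0.0002]
tool delta [-0.0001  0.2835  0.0406]
```

View pics/g11_scene.png

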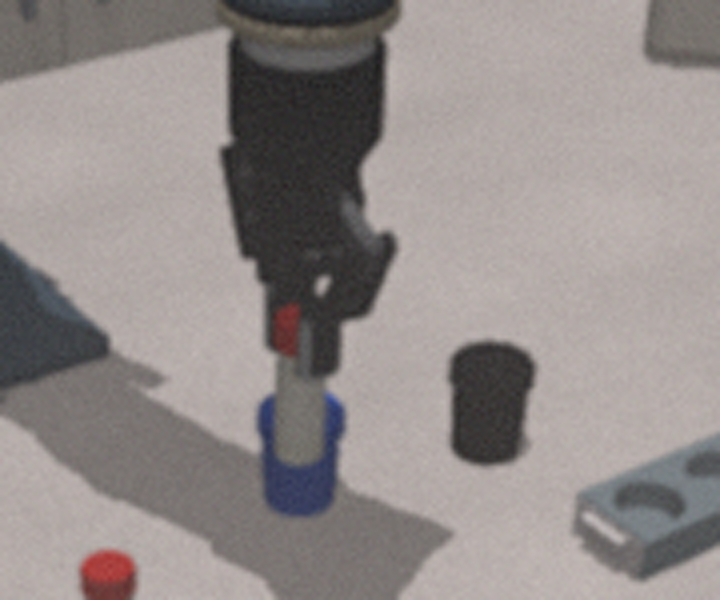

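Request:
servo_tool(
  deltas=[
    [0,0.02,0.003,0,-0.6],
    [0,0.04,0.0055,0,-0.6],
    [0,0.045,0.0065,0,-0.6],
    [0,0.045,0.0065,0,-0.6],
    [0,0.045,0.0065,0,-0.6],
    [0,0.045,0.0065,0,-0.6],
    [0,0.03,0.0045,0,-0.6],
    [0,0.0135,0.0016,0,-0.6],
  ],
)

```text
time: 30.8
ee_pos: [0.4797, 0.3442, 0.19]
ee_rot: [0.037, 1.572, -0.037]
force: [0.6, -0.3, -0.9]
finger_gap: 0.0281
```

Request:
servo_tool(
  deltas=[
    [0.01,0,0,0,-0.6],
    [0.015,0,0,0,-0.6],
    [0.015,0,0,0,-0.6],
    [0.015,0,0,0,-0.6],
    [0.01,0,0,0,-0.6],
    [0,0,0,0,-0.6],
    [0,0,0,0,-0.6],
    [0,0,0,0,-0.6],
  ],
)

```text
time: 31.8
ee_pos: [0.4806, 0.3429, 0.1268]
ee_rot: [0.039, 1.57, -0.038]
force: [0.4, 0.4, 0.3]
finger_gap: 0.0275
```

```bash
python3 go.py .4807 .3426 .0865; python3 pic.py g12 scene 310,50,180,150
python3 - <<'E'
from h import *
for d in (-.06,0,.06):
    p=(.4807-.0123*d,.3426+d,.03); print((T.pr(p)[0]-[50,110])*4)
E
```

```text
t 31.8 pos [0.4806 0.3429 0.1268] gap 0.0275 F [0.3649 0.3742 0.3242] q1,7 [-0.4297 -1.0664]
jaw yaw -0.049 xaxis [ 0.0008  0.0006 -1.    ] y [0.049  0.9988 0.0007]
tool delta [ 0.0403 -0.0004  0.0001]
[333.28362525 440.22493067]
[224.00214038 440.36127332]
[114.41874919 440.49799265]
```

View pics/g12_scene.png

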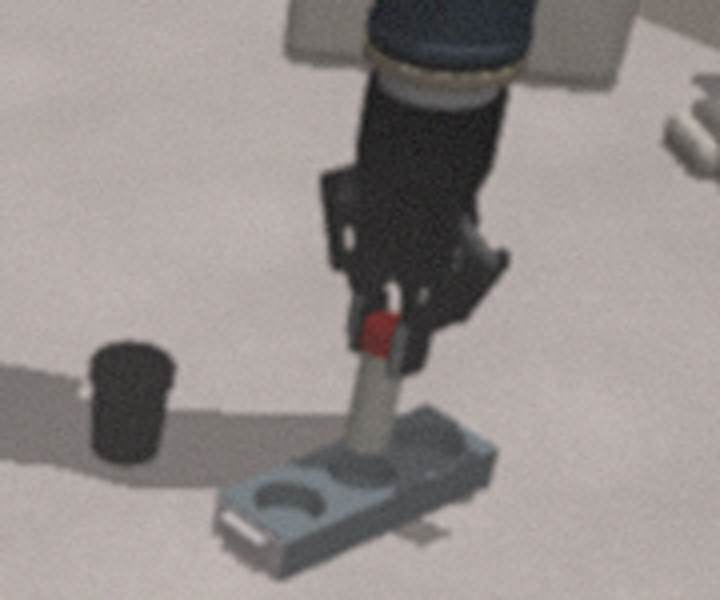

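Run:
```python
from h import *
for z in (.1268-.0765,.1268-.02,.1268): print((S.pr((.4806,.3429,z))[0]-[310,50])*4)
```

```text
[364.42910479 441.08431826]
[380.18829926 362.29020086]
[386.01954873 333.13463991]
```

Request:
servo_tool(
  deltas=[
    [0.008,0,0,0,-0.6],
    [0.01,0,0,0,-0.6],
    [0.009,0,0,0,-0.6],
    [0.006,0,0,0,-0.6],
    [0.003,0,0,0,-0.6],
    [0.002,0,0,0,-0.6],
    [0,0,0,0,-0.6],
    [0,0,0,0,-0.6],
  ],
)

```text
time: 32.85
ee_pos: [0.4804, 0.3428, 0.0885]
ee_rot: [0.039, 1.57, -0.038]
force: [0.8, 0.6, -0.0]
finger_gap: 0.0272
```

Request:
servo_tool(
  deltas=[
    [0.001,0,0,0,-0.6],
    [0.001,0,0,0,-0.6],
    [0.001,0,0,0,-0.6],
    [0,0,0,0,-0.6],
    [0,0,0,0,-0.6],
    [0,0,0,0,-0.6],
    [0,0,0,0,-0.6],
    [0,0,0,0,-0.6],
  ],
)

```text
time: 33.85
ee_pos: [0.4805, 0.3433, 0.0865]
ee_rot: [0.039, 1.569, -0.037]
force: [-1.8, -1.6, 11.8]
finger_gap: 0.028
```

Vial A matches the projected vertical axis, and the foot is on the floor with 12 N of force. I'll release gently.

Request:
servo_tool(
  deltas=[
    [0,0,0,0,-0.3],
    [0,0,0,0,-0.2],
    [0,0,0,0,-0.1],
    [0,0,0,0,0.0],
    [0,0,0,0,0.1],
    [0,0,0,0,0.2],
    [0,0,0,0,0.3],
    [0,0,0,0,0.3],
  ],
)

```text
time: 34.85
ee_pos: [0.4803, 0.3427, 0.0853]
ee_rot: [0.039, 1.57, -0.038]
force: [0.4, 0.1, -0.5]
finger_gap: 0.0556
```

Request:
servo_tool(
  deltas=[
    [-0.01,0,0,0,0.3],
    [-0.02,0,0,0,0.3],
    [-0.02,0,0,0,0.3],
    [-0.02,0,0,0,0.3],
    [-0.02,0,0,0,0.3],
    [-0.01,0,0,0,0.3],
    [0,0,0,0,0.3],
    [0,0,0,0,0.3],
  ],
)

```text
time: 35.85
ee_pos: [0.4801, 0.3424, 0.1847]
ee_rot: [0.038, 1.571, -0.039]
force: [0.2, -0.1, 0.3]
finger_gap: 0.0558
```

```bash
python3 go.py .423 -.0578 .18; python3 pic.py g13 scene 310,50,180,150
```

```text
t 35.85 pos [0.4801 0.3424 0.1847] gap 0.0558 F [ 0.1528 -0.1038  0.2692] q1,7 [-0.4072 -1.025 ]
jaw yaw -0.049 xaxis [-0.0008 -0.0006 -1.    ] y [ 0.0489  0.9988 -0.0007]
tool delta [ 0.005  -0.4025 -0.0374]
```

View pics/g13_scene.png

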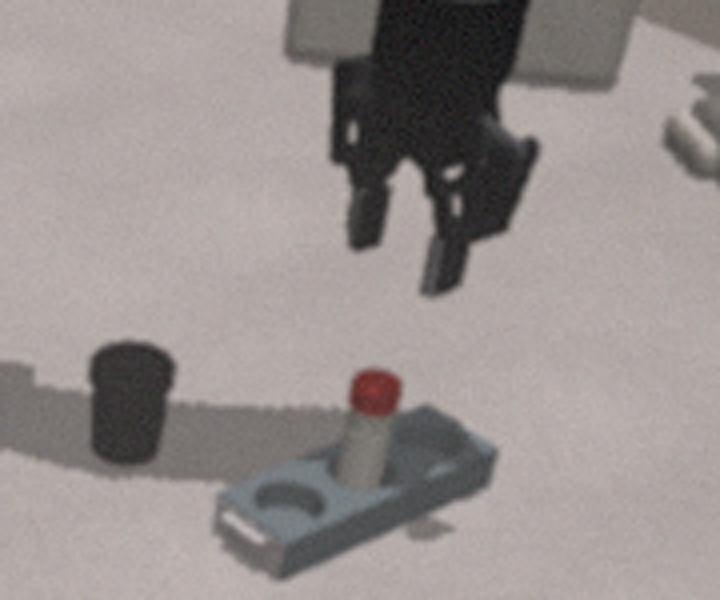

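Vial A stands upright in the middle well, with its cap at crop (376,392). Vial B is next.

Request:
servo_tool(
  deltas=[
    [0,-0.03,-0.003,0,0.3],
    [0,-0.04,-0.004,0,0.3],
    [0,-0.045,-0.004,0,0.3],
    [0,-0.045,-0.004,0,0.3],
    [0,-0.045,-0.004,0,0.3],
    [0,-0.045,-0.004,0,0.3],
    [0,-0.045,-0.004,0,0.3],
    [0,-0.045,-0.004,0,0.3],
  ],
)

```text
time: 36.9
ee_pos: [0.4321, 0.0032, 0.1849]
ee_rot: [0.038, 1.571, -0.038]
force: [0.6, -0.8, 0.4]
finger_gap: 0.0557
```

Request:
servo_tool(
  deltas=[
    [0.005,-0.035,-0.003,0,0.3],
    [0,-0.0275,-0.0034,0,0.3],
    [0,0,0,0,0.3],
    [0,0,0,0,0.3],
    [0.015,0,0,0,0.3],
    [0.015,0,0,0,0.3],
    [0,0,0,0,0.3],
    [0,0,0,0,0.3],
  ],
)

```text
time: 37.9
ee_pos: [0.4236, -0.0568, 0.1506]
ee_rot: [0.038, 1.57, -0.037]
force: [-0.6, -0.1, 0.4]
finger_gap: 0.0555
```

```bash
python3 go.py .4224 -.0579 .075; python3 pic.py g14 scene 180,80,180,150
```

```text
t 37.9 pos [ 0.4236 -0.0568  0.1506] gap 0.0555 F [-0.5735 -0.0812  0.418 ] q1,7 [ 0.3423 -0.3144]
jaw yaw -0.048 xaxis [ 0.0003  0.0003 -1.    ] y [0.0477 0.9989 0.0003]
tool delta [ 0.0756 -0.0012 -0.0012]
```

View pics/g14_scene.png

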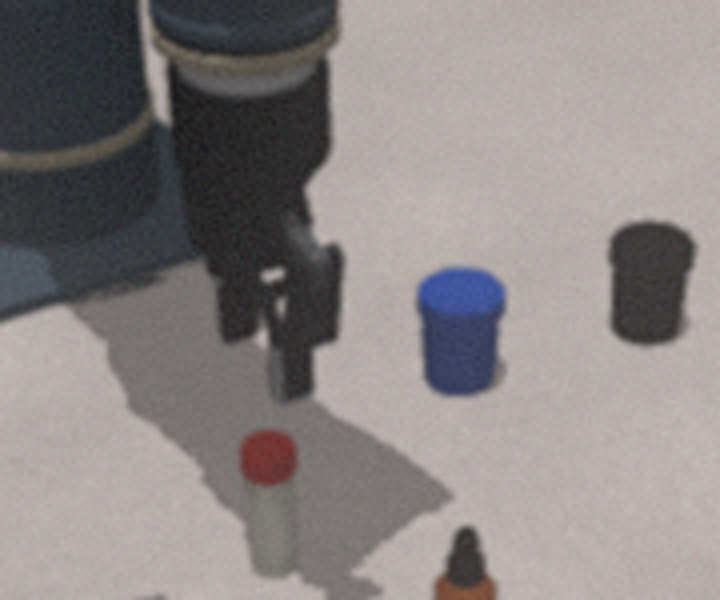

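The jaw is above vial B's cap at crop (268,458). I'll descend and grip.

Request:
servo_tool(
  deltas=[
    [0.008,-0.001,-0.001,0,0.3],
    [0.012,0,0,0,0.3],
    [0.012,0,0,0,0.3],
    [0.012,0,0,0,0.3],
    [0.012,0,0,0,0.3],
    [0.012,0,0,0,0.3],
    [0.006,0,0,0,0.3],
    [0,0,0,0,0.3],
  ],
)

```text
time: 38.95
ee_pos: [0.422, -0.0584, 0.0759]
ee_rot: [0.038, 1.571, -0.038]
force: [0.1, -0.5, -0.2]
finger_gap: 0.0556
```

Request:
servo_tool(
  deltas=[
    [0,0,0,0,0],
    [0,0,0,0,-0.1],
    [0,0,0,0,-0.2],
    [0,0,0,0,-0.3],
    [0,0,0,0,-0.4],
    [0,0,0,0,-0.6],
    [0,0,0,0,-0.6],
    [0,0,0,0,-0.6],
  ],
  grip_force=30,
)

```text
time: 39.95
ee_pos: [0.4224, -0.0585, 0.0765]
ee_rot: [0.038, 1.57, -0.039]
force: [0.3, 0.2, 5.1]
finger_gap: 0.0283
```

Request:
servo_tool(
  deltas=[
    [-0.01,0,0,0,-0.6],
    [-0.015,0,0,0,-0.6],
    [-0.02,0,0,0,-0.6],
    [-0.02,0,0,0,-0.6],
    [-0.02,0,0,0,-0.6],
    [-0.02,0,0,0,-0.6],
    [-0.01,0,0,0,-0.6],
    [0,0,0,0,-0.6],
  ],
)

```text
time: 40.95
ee_pos: [0.4224, -0.0586, 0.1918]
ee_rot: [0.038, 1.569, -0.039]
force: [0.5, 0.2, -0.7]
finger_gap: 0.0276
```

```bash
python3 go.py .4814 .2826 .192; python3 pic.py g15 scene 180,50,180,150
```

```text
t 40.95 pos [ 0.4224 -0.0586  0.1918] gap 0.0276 F [ 0.4586  0.1572 -0.6986] q1,7 [ 0.3877 -0.2578]
jaw yaw -0.049 xaxis [ 0.0011 -0.0002 -1.    ] y [ 0.0492  0.9988 -0.0002]
tool delta [-0.0002  0.3437  0.0422]
```

View pics/g15_scene.png

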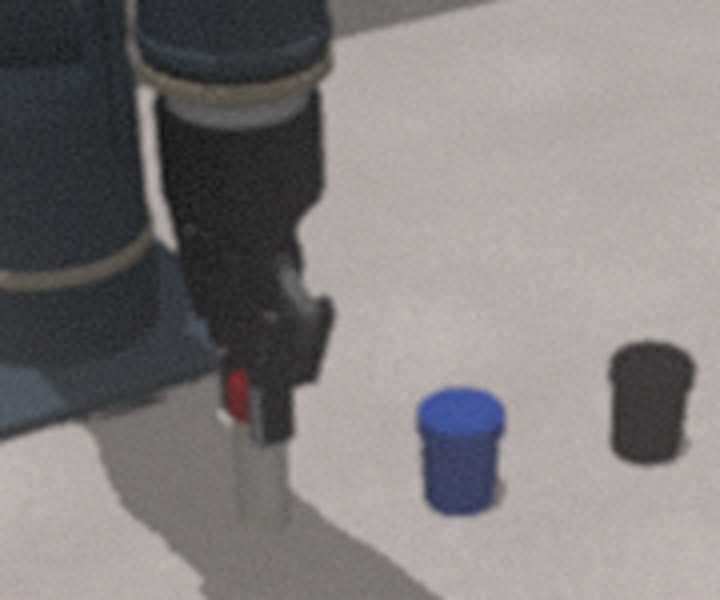

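Vial B is held upright. I'll carry it to the nearest end well.

Request:
servo_tool(
  deltas=[
    [0,0.02,0.0025,0,-0.6],
    [0,0.04,0.005,0,-0.6],
    [0,0.045,0.0055,0,-0.6],
    [0,0.045,0.0055,0,-0.6],
    [0,0.045,0.0055,0,-0.6],
    [0,0.045,0.0055,0,-0.6],
    [0,0.045,0.0055,0,-0.6],
    [0,0.03,0.004,0,-0.6],
  ],
)

```text
time: 42.0
ee_pos: [0.4761, 0.2565, 0.1901]
ee_rot: [0.037, 1.572, -0.037]
force: [0.5, -0.1, 0.4]
finger_gap: 0.0281
```

Request:
servo_tool(
  deltas=[
    [0,0.02,0.0025,0,-0.6],
    [0,0.0087,0.0007,0,-0.6],
    [0.01,0,0,0,-0.6],
    [0.015,0,0,0,-0.6],
    [0.02,0,0,0,-0.6],
    [0.015,0,0,0,-0.6],
    [0.005,0,0,0,-0.6],
    [0,0,0,0,-0.6],
  ],
)

```text
time: 43.0
ee_pos: [0.4811, 0.2826, 0.1261]
ee_rot: [0.038, 1.571, -0.039]
force: [0.2, 0.1, -0.5]
finger_gap: 0.0278
```

```bash
python3 go.py .4814 .2826 .0865; python3 pic.py g16 scene 310,50,180,150
python3 - <<'E'
from h import *
for z in (.1268-.0765,.1268): print((S.pr((.4814,.2826,z))[0]-[310,50])*4)
E
```

```text
t 43.0 pos [0.4811 0.2826 0.1261] gap 0.0278 F [ 0.1798  0.0674 -0.5036] q1,7 [-0.3224 -1.0067]
jaw yaw -0.049 xaxis [-0.0004 -0.0002 -1.    ] y [ 0.0491  0.9988 -0.0003]
tool delta [0.0396 0.0001 0.0003]
[291.85318552 472.12839988]
[310.60071711 362.99096888]
```

View pics/g16_scene.png

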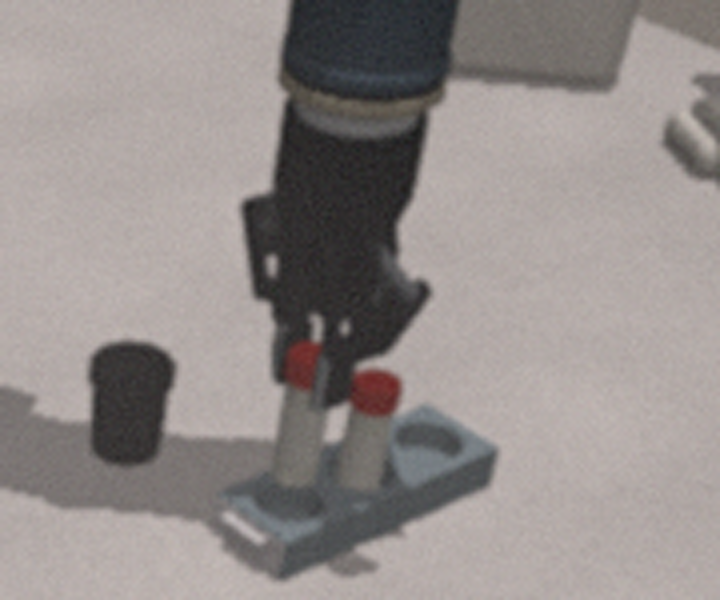

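Request:
servo_tool(
  deltas=[
    [0.008,0,0,0,-0.6],
    [0.01,0,0,0,-0.6],
    [0.009,0,0,0,-0.6],
    [0.006,0,0,0,-0.6],
    [0.003,0,0,0,-0.6],
    [0.001,0,0,0,-0.6],
    [0,0,0,0,-0.6],
    [0,0,0,0,-0.6],
  ],
)

```text
time: 44.05
ee_pos: [0.4813, 0.2828, 0.0895]
ee_rot: [0.039, 1.57, -0.038]
force: [-0.5, -0.3, -0.4]
finger_gap: 0.0283
```

Request:
servo_tool(
  deltas=[
    [0.001,0,0,0,-0.6],
    [0.001,0,0,0,-0.6],
    [0.001,0,0,0,-0.6],
    [0,0,0,0,-0.6],
    [0,0,0,0,-0.6],
    [0,0,0,0,-0.6],
    [0,0,0,0,-0.6],
    [0,0,0,0,-0.6],
  ],
)

```text
time: 45.05
ee_pos: [0.4813, 0.2829, 0.0866]
ee_rot: [0.039, 1.57, -0.038]
force: [-1.1, -0.2, 5.2]
finger_gap: 0.028
```

Contact at 5 N. I'll release.

Request:
servo_tool(
  deltas=[
    [0,0,0,0,-0.3],
    [0,0,0,0,-0.2],
    [0,0,0,0,-0.1],
    [0,0,0,0,0.0],
    [0,0,0,0,0.1],
    [0,0,0,0,0.2],
    [0,0,0,0,0.3],
    [0,0,0,0,0.3],
  ],
)

```text
time: 46.05
ee_pos: [0.4812, 0.2827, 0.0863]
ee_rot: [0.039, 1.57, -0.039]
force: [-0.2, 0.5, 0.4]
finger_gap: 0.0558
```

Request:
servo_tool(
  deltas=[
    [-0.01,0,0,0,0.3],
    [-0.02,0,0,0,0.3],
    [-0.02,0,0,0,0.3],
    [-0.02,0,0,0,0.3],
    [-0.02,0,0,0,0.3],
    [-0.01,0,0,0,0.3],
    [0,0,0,0,0.3],
    [0,0,0,0,0.3],
  ],
)

```text
time: 47.05
ee_pos: [0.4809, 0.2825, 0.1857]
ee_rot: [0.038, 1.571, -0.039]
force: [0.2, -0.4, 0.5]
finger_gap: 0.0554
```

```bash
python3 go.py .4346 -.175 .185 -.29; python3 pic.py g17 scene 310,50,180,150
```

```text
t 47.05 pos [0.4809 0.2825 0.1857] gap 0.0554 F [ 0.1929 -0.4131  0.4973] q1,7 [-0.2928 -0.9565]
jaw yaw -0.049 xaxis [-0.0008 -0.0005 -1.    ] y [ 0.049   0.9988 -0.0006]
tool delta [ 0.001  -0.4592 -0.0238]
yaw turn about tool x: 0.241
delta after turn [ 0.001  -0.4516  0.0864]
```

View pics/g17_scene.png

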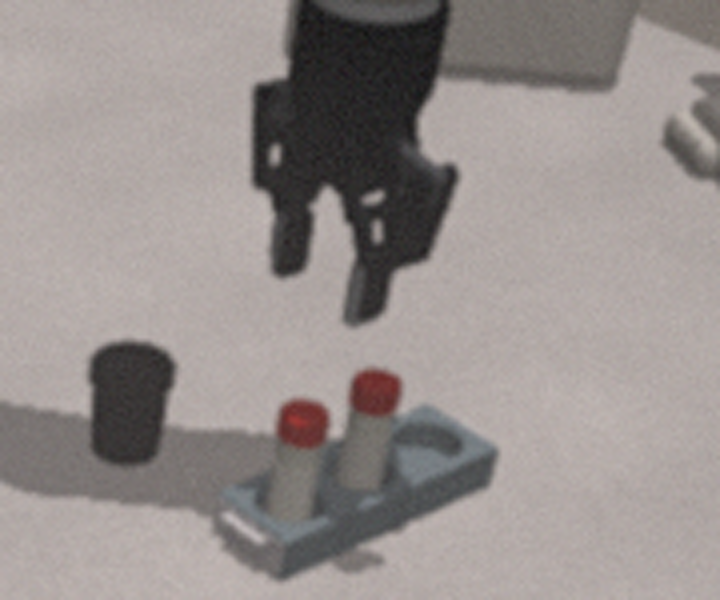

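Both vials stand in their wells at crop (300,425) and (376,392). The mailer is next.

Request:
servo_tool(
  deltas=[
    [0,-0.03,-0.0015,0,0.3],
    [0,-0.045,-0.0025,0,0.3],
    [0,-0.05,-0.0025,0,0.3],
    [0,-0.05,-0.0025,0,0.3],
    [0,-0.05,-0.0025,0,0.3],
    [0,-0.05,-0.0025,0,0.3],
    [0,-0.05,-0.0025,0,0.3],
    [0,-0.05,-0.0025,0,0.3],
  ],
)

```text
time: 48.1
ee_pos: [0.4433, -0.0924, 0.1859]
ee_rot: [0.039, 1.571, -0.038]
force: [0.6, 0.3, 0.0]
finger_gap: 0.0557
```

Request:
servo_tool(
  deltas=[
    [0,-0.045,-0.0025,0,0.3],
    [0,-0.039,-0.0025,0,0.3],
    [0,0,0,0.08,0.3],
    [0,0,0,0.08,0.3],
    [0,0,0,0.08,0.3],
    [0,0,0,0,0.3],
    [0,0,0,0,0.3],
    [0,0,0,0,0.3],
  ],
)

```text
time: 49.1
ee_pos: [0.4347, -0.1745, 0.1862]
ee_rot: [0.226, 1.559, -0.226]
force: [0.1, -0.5, -0.1]
finger_gap: 0.0555
```

```bash
python3 go.py .4346 -.175 .08 -.29; python3 pic.py g18 scene 150,120,150,150
```

```text
t 49.1 pos [ 0.4347 -0.1745  0.1862] gap 0.0555 F [ 0.1471 -0.4674 -0.1227] q1,7 [ 0.5694 -0.2257]
jaw yaw -0.288 xaxis [-0.0002  0.0001 -1.    ] y [0.2839 0.9589 0.0001]
tool delta [ 0.1062 -0.0006  0.0001]
yaw turn about tool x: 0.002
delta after turn [ 0.1062 -0.0006  0.0001]
```

View pics/g18_scene.png

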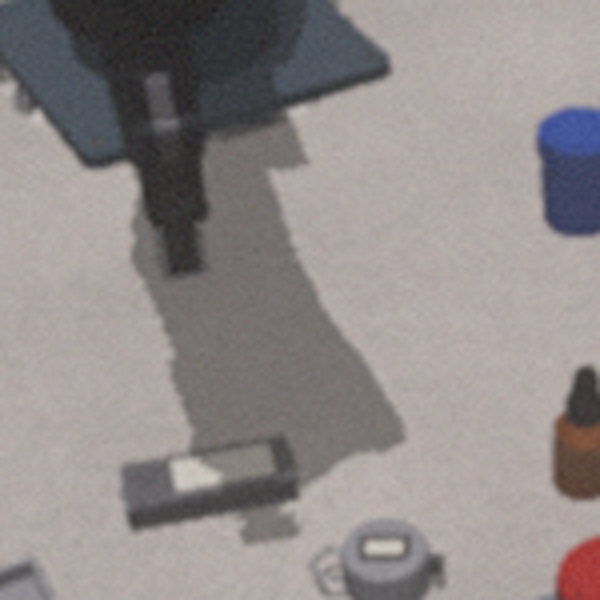

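Request:
servo_tool(
  deltas=[
    [0.015,0,0,0,0.3],
    [0.02,0,0,0,0.3],
    [0.025,0,0,0,0.3],
    [0.025,0,0,0,0.3],
    [0.02,0,0,0,0.3],
    [0.015,0,0,0,0.3],
    [0.01,0,0,0,0.3],
    [0,0,0,0,0.3],
  ],
)

```text
time: 50.15
ee_pos: [0.4345, -0.1744, 0.0559]
ee_rot: [0.227, 1.56, -0.226]
force: [-0.7, -0.3, -0.3]
finger_gap: 0.0553
```

```bash
python3 go.py .4346 -.175 .022 -.29; python3 pic.py g19 scene 150,170,120,110
```

```text
t 50.15 pos [ 0.4345 -0.1744  0.0559] gap 0.0553 F [-0.7071 -0.273  -0.3367] q1,7 [ 0.4657 -0.3721]
jaw yaw -0.289 xaxis [-0.0009  0.0003 -1.    ] y [0.2846 0.9586 0.0001]
tool delta [ 0.0339 -0.0006  0.0003]
yaw turn about tool x: 0.001
delta after turn [ 0.0339 -0.0006  0.0003]
```

View pics/g19_scene.png

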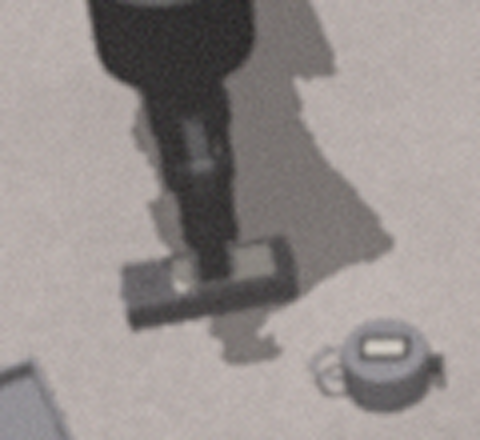

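The finger is centred over the mailer at crop (212,275). I'll lower it.

Request:
servo_tool(
  deltas=[
    [0.005,0,0,0,0.3],
    [0.006,0,0,0,0.3],
    [0.006,0,0,0,0.3],
    [0.006,0,0,0,0.3],
    [0.005,0,0,0,0.3],
    [0.004,0,0,0,0.3],
    [0,0,0,0,0.3],
    [0,0,0,0,0.3],
  ],
)

```text
time: 51.2
ee_pos: [0.4348, -0.1745, 0.0244]
ee_rot: [0.227, 1.559, -0.227]
force: [-0.7, -0.7, -0.4]
finger_gap: 0.0552
```

Request:
servo_tool(
  deltas=[
    [0,0,0,0,0.1],
    [0,0,0,0,0],
    [0,0,0,0,-0.1],
    [0,0,0,0,-0.2],
    [0,0,0,0,-0.3],
    [0,0,0,0,-0.5],
    [0,0,0,0,-0.5],
    [0,0,0,0,-0.5],
  ],
  grip_force=30,
)

```text
time: 52.2
ee_pos: [0.4347, -0.1745, 0.0245]
ee_rot: [0.227, 1.559, -0.227]
force: [-1.0, 0.2, 5.8]
finger_gap: 0.0336
```

```bash
python3 go.py; python3 pic.py g20 scene 150,170,120,110
```

```text
t 52.2 pos [ 0.4347 -0.1745  0.0245] gap 0.0336 F [-0.9677  0.2294  5.8387] q1,7 [ 0.4298 -0.4049]
jaw yaw -0.289 xaxis [ 0.0001 -0.0001 -1.    ] y [ 0.285   0.9585 -0.0001]
```

View pics/g20_scene.png

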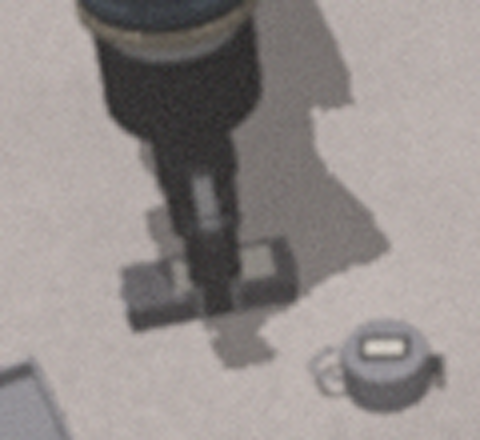

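The mailer is gripped with a 33.6 mm gap. I'll lift, turn and carry it.

Request:
servo_tool(
  deltas=[
    [-0.008,0,0,0,-0.5],
    [-0.015,0,0,0,-0.5],
    [-0.02,0,0,0,-0.5],
    [-0.02,0,0,0,-0.5],
    [-0.02,0,0,0,-0.5],
    [-0.01,0,0,0,-0.5],
    [0,0,0,0,-0.5],
    [0,0,0,0,-0.5],
  ],
)

```text
time: 53.25
ee_pos: [0.4344, -0.1745, 0.1168]
ee_rot: [0.227, 1.56, -0.227]
force: [-0.1, -0.2, -1.1]
finger_gap: 0.0329
```

Request:
servo_tool(
  deltas=[
    [0,0,0,-0.04,-0.5],
    [0,0,0,-0.06,-0.5],
    [0,0,0,-0.06,-0.5],
    [0,0,0,-0.05,-0.5],
    [0,0,0,-0.018,-0.5],
    [0,0,0,0,-0.5],
    [0,0,0,0,-0.5],
    [0,0,0,0,-0.5],
  ],
)

```text
time: 54.25
ee_pos: [0.4347, -0.1745, 0.1173]
ee_rot: [0.048, 1.57, -0.048]
force: [-0.4, 0.5, -0.3]
finger_gap: 0.0332
```

```bash
python3 go.py .4877 -.3469 .12 -.061; python3 pic.py g21 scene 120,130,150,130
```

```text
t 54.25 pos [ 0.4347 -0.1745  0.1173] gap 0.0332 F [-0.372   0.4743 -0.3191] q1,7 [ 0.5741 -0.134 ]
jaw yaw -0.061 xaxis [-0.0001  0.     -1.    ] y [0.0611 0.9981 0.    ]
tool delta [-0.0027 -0.1689  0.0634]
yaw turn about tool x: -0.0
delta after turn [-0.0027 -0.1689  0.0634]
```

View pics/g21_scene.png

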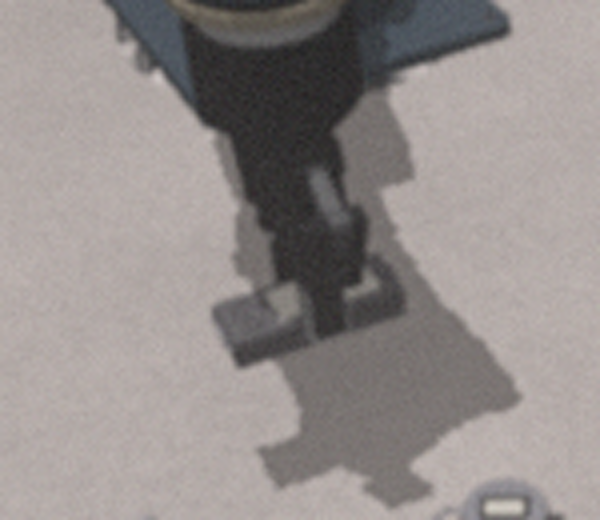

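The mailer is held level. I'll move it over the tray.

Request:
servo_tool(
  deltas=[
    [0,-0.015,0.0055,0,-0.5],
    [0,-0.03,0.011,0,-0.5],
    [0,-0.035,0.013,0,-0.5],
    [0,-0.035,0.013,0,-0.5],
    [0,-0.03,0.011,0,-0.5],
    [0,-0.015,0.006,0,-0.5],
    [0,-0.009,0.004,0,-0.5],
    [0,0,0,0,-0.5],
  ],
)

```text
time: 55.3
ee_pos: [0.4879, -0.3469, 0.1172]
ee_rot: [0.048, 1.57, -0.048]
force: [-0.5, 0.7, -1.0]
finger_gap: 0.0334
```

Request:
servo_tool(
  deltas=[
    [0.01,0,0,0,-0.5],
    [0.02,0,0,0,-0.5],
    [0.02,0,0,0,-0.5],
    [0.01,0,0,0,-0.5],
    [0.005,0,0,0,-0.5],
    [0,0,0,0,-0.5],
    [0,0,0,0,-0.5],
    [0,0,0,0,-0.5],
  ],
)

```text
time: 56.3
ee_pos: [0.488, -0.3473, 0.0528]
ee_rot: [0.048, 1.57, -0.048]
force: [1.0, 0.0, -0.8]
finger_gap: 0.0329
```

```bash
python3 go.py .4877 -.3469 .0265 -.061; python3 pic.py g22 scene 70,180,150,150
```

```text
t 56.3 pos [ 0.488  -0.3473  0.0528] gap 0.0329 F [ 0.9905  0.0238 -0.7776] q1,7 [0.7722 0.1087]
jaw yaw -0.061 xaxis [ 0.0007 -0.0005 -1.    ] y [ 0.0611  0.9981 -0.0004]
tool delta [ 0.0263  0.0003 -0.0004]
yaw turn about tool x: -0.0
delta after turn [ 0.0263  0.0003 -0.0004]
```

View pics/g22_scene.png

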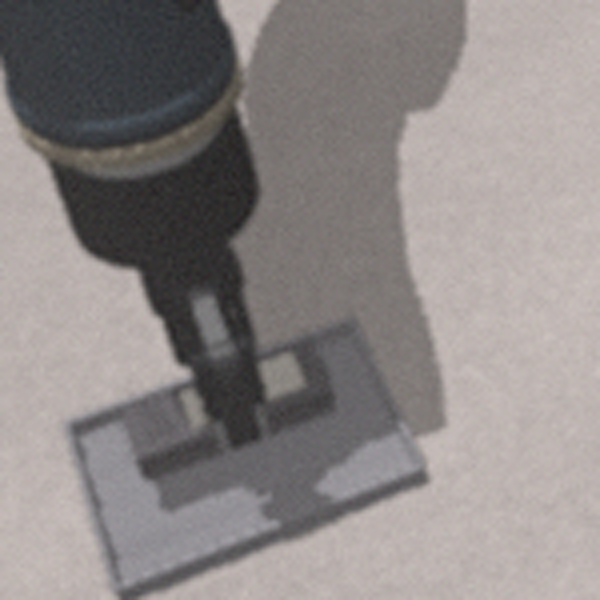

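The mailer at crop (230,420) is parallel to the tray's long side and above its interior. I'll lower it.

Request:
servo_tool(
  deltas=[
    [0.005,0,0,0,-0.5],
    [0.006,0,0,0,-0.5],
    [0.006,0,0,0,-0.5],
    [0.004,0,0,0,-0.5],
    [0.003,0,0,0,-0.5],
    [0.001,0,0,0,-0.5],
    [0,0,0,0,-0.5],
    [0,0,0,0,-0.5],
  ],
)

```text
time: 57.35
ee_pos: [0.4879, -0.3471, 0.0275]
ee_rot: [0.048, 1.57, -0.048]
force: [0.5, 0.1, 0.2]
finger_gap: 0.0334
```

Request:
servo_tool(
  deltas=[
    [0.001,0,0,0,-0.5],
    [0.001,0,0,0,-0.5],
    [0,0,0,0,-0.5],
    [0,0,0,0,-0.5],
    [0,0,0,0,-0.5],
    [0,0,0,0,-0.5],
    [0,0,0,0,-0.5],
    [0,0,0,0,-0.5],
  ],
)

```text
time: 58.35
ee_pos: [0.4879, -0.3472, 0.0265]
ee_rot: [0.047, 1.57, -0.049]
force: [-2.4, 1.9, 13.5]
finger_gap: 0.0331
```

Seated, with 13.5 N of force. I'll release to about a 55 mm gap, which keeps the fingers clear of the tray walls, and lift.

Request:
servo_tool(
  deltas=[
    [0,0,0,0,-0.15],
    [0,0,0,0,-0.1],
    [0,0,0,0,0],
    [0,0,0,0,0.1],
    [0,0,0,0,0.2],
    [0,0,0,0,0.25],
    [0,0,0,0,0.25],
    [0,0,0,0,0.25],
  ],
)

```text
time: 59.35
ee_pos: [0.4878, -0.3471, 0.0253]
ee_rot: [0.048, 1.57, -0.048]
force: [0.8, 0.6, -0.2]
finger_gap: 0.0537
```

Request:
servo_tool(
  deltas=[
    [-0.01,0,0,0,0.25],
    [-0.015,0,0,0,0.25],
    [-0.025,0,0,0,0.25],
    [-0.03,0,0,0,0.25],
    [-0.04,0,0,0,0.25],
    [-0.04,0,0,0,0.25],
    [-0.03,0,0,0,0.25],
    [0,0,0,0,0.25],
  ],
)

```text
time: 60.35
ee_pos: [0.489, -0.3475, 0.219]
ee_rot: [0.046, 1.565, -0.05]
force: [0.3, 0.3, -0.3]
finger_gap: 0.0534
```

Request:
servo_tool(
  deltas=[
    [0,-0.02,-0.01,0,0.25],
    [0,-0.03,-0.015,0,0.25],
    [0,-0.04,-0.02,0,0.25],
    [0,-0.04,-0.02,0,0.25],
    [0,-0.04,-0.02,0,0.25],
    [0,-0.03,-0.015,0,0.25],
    [0,-0.02,-0.01,0,0.25],
    [0,0,0,0,0.25],
  ],
)

```text
time: 61.35
ee_pos: [0.3634, -0.5609, 0.2148]
ee_rot: [0.05, 1.571, -0.049]
force: [0.5, 0.3, -0.6]
finger_gap: 0.0533
```

```bash
python3 go.py
python3 - <<'E'
from h import *
for n in ("scene","top"): cv2.imwrite(f"pics/end_{n}.png",cams.get_image(n)[:,:,::-1])
E
```

```text
t 61.35 pos [ 0.3634 -0.5609  0.2148] gap 0.0533 F [ 0.4578  0.2788 -0.6309] q1,7 [1.1777 0.6197]
jaw yaw -0.063 xaxis [-0.0007  0.0003 -1.    ] y [0.0633 0.998  0.0003]
```

View pics/end_scene.png

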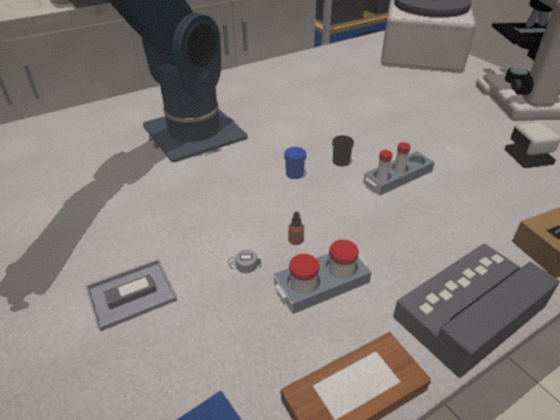

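View pics/end_top.png

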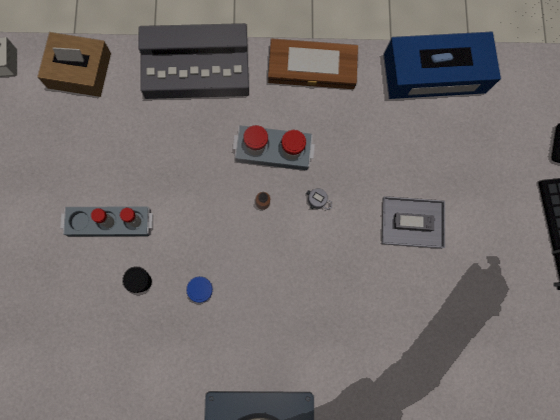

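Everything looks in place: cups at top pixels (255,138) and (294,142), vials at (99,216) and (127,215), mailer at (413,222). I'll check the heights and the bystanders.

Run:
```python
from h import *
np.set_printoptions(precision=4,suppress=True)
a=cv2.imread("pics/end_top.png")[:,:,::-1]; b=cv2.imread("pics/end_scene.png")[:,:,::-1]
F=lambda im:sorted([(c[0],c) for c,s in red(im)],key=lambda v:v[0])
rt=[c for _,c in F(a)]; rs=[c for _,c in F(b)]; print(len(rt),len(rs))
for i,j,r,h in ((0,3,.0145,.017),(1,2,.0145,.017),(2,1,.027,.016),(3,0,.027,.016)): print(*fitcap(rt[i],rs[j],r,h))
for n,e,R_ in (("scene","oil",(270,205,310,248)),("scene","tally",(225,247,265,275)),("top","oil",(250,188,276,212)),("top","tally",(302,183,336,213)),("scene","blue",(283,146,308,171)),("scene","black",(330,135,357,166))):
    x0,y0,x1,y1=R_; p=cv2.cvtColor(cv2.imread(f"pics/{n}0.png")[y0:y1,x0:x1],6).astype(np.float32); q=cv2.cvtColor(cv2.imread(f"pics/end_{n}.png")[y0:y1,x0:x1],6).astype(np.float32)
    print(n,e,cv2.phaseCorrelate(p,q))
c=cv2.resize(b[255:330,80:185],None,fx=6,fy=6,interpolation=2); cv2.imwrite("pics/end_tray.png",c[:,:,::-1])
```

```text
4 4
[0.4807 0.3437 0.0964] [ 0.2437  0.2106  0.3573 -0.0793]
[0.4829 0.2832 0.097 ] [ 0.1516  0.1236  0.2129 -0.0432]
[0.6645 0.0141 0.0781] [ 0.1485  0.1018  0.1504 -0.0224]
[ 0.6557 -0.0702  0.0787] [ 0.1321  0.0799  0.1253 -0.0141]
scene oil ((-0.16365248780733666, 0.6375581948639955), 0.9762512646781074)
scene tally ((0.1911716475612124, -0.0553178921200459), 0.8116081310311953)
top oil ((0.42639925505038967, -0.16520849707731422), 0.9934767561930197)
top tally ((0.014439333570486212, -0.015750921081277625), 0.9623493569868582)
scene blue ((0.45389760927804623, 0.6141133417092988), 0.948117121887207)
scene black ((0.12057150997568122, 0.6154106290927714), 0.7307643702736607)
```

View pics/end_tray.png

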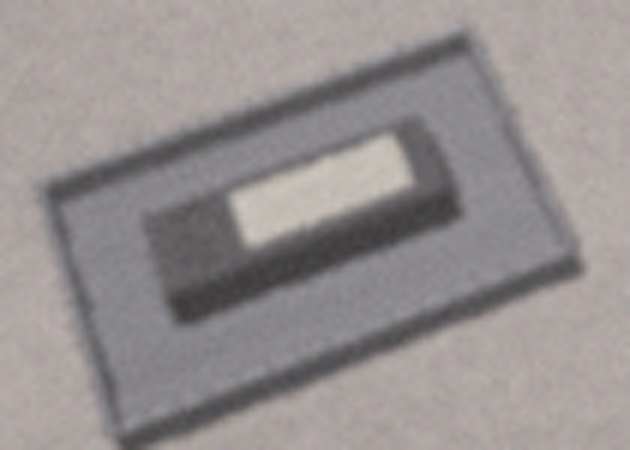

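The mailer lies flat and lengthwise at the tray's centre, and the bystander shifts are under a pixel. The untouched look-alikes show the same size of shift. I'll hand in.

```bash
python3 -c "
from plant import job
print(job.job_done())"
```

```text
the job is handed in; nothing more can be done
None
```

The job is done and handed in at about 61 s, well inside the 128 s limit. In order, I placed both red-lidded cups in the two-well rack. Then I stood both red-capped vials in the middle and nearest end wells of the three-well rack, and laid the mailer flat and lengthwise in the steel tray. Everything was lowered until it touched, at 4–14 N, before I let go.

- **Cups and vials:** In the last two views the cup lids measured 78–79 mm high and the vial caps 96–97 mm, against 76 and 95 mm expected. The first measurements on the bench read high by a similar 2–5 mm. All four were within about 2 mm of their well centres.
- **Mailer:** It lies flat and centred in the tray, parallel to the long side.
- **Bystanders:** The oil bottle and the tally counter show less than a pixel of shift (1–2 mm at most). The blue and black cups, which I never touched, show shifts of the same size. I therefore take this as image noise.

No check failed or disagreed.

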